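# Refit the tap handles, hang and fill the caddy

## Task

The taps have been descaled, so put the washstand back together: fit every loose tap handle on the tap whose collar matches its colour strip, turning it on the stub until the hidden key drops in and it sits fully home, and hang the clear caddy on the pegboard with both claws through the slots and pressed right down, and stand the small travel bottles upright in it. Leave the soap bottle, cup and toothbrush holder where they are.

Things in the scene. Friction and masses are not known exactly. Their poses are not given: they have to be found in the camera images.
- handle_hot: Loose chrome tap handle, red strip on top; about 0.12 kg; may be absent. Round skirt 58 mm across, bore 40 mm, open below, roof 40 mm up. Origin: centre of the skirt's lower edge, z up. Hidden inside: a rigid cross of four equal lugs along its x and y, 24 mm over the tips, 5 mm thick, lower edges 18 mm above the origin.
- grip_hot (a point): The grip bar on the red handle's roof: 58 mm long (along x), 14 mm wide (y), 40 to 73 mm above the handle's origin. This point: its middle, 56 mm above the origin. Grip it across its width, fingertips just above the roof.
- tap_hot: Fixed tap valve: red collar 76 mm across, top at 12 mm, on a steel plate 84 mm across; a stub 36 mm across rises from it to 45 mm. Origin: centre of the underside on the counter, z up. The skirt goes over the stub with 2 mm play all round. Handle origin above this origin: 27 mm when its lugs only rest on the stub (not seated), 13 mm when fully home.
- stub_hot (a point): Centre of the top of the red tap's stub. Under a thin dark rubber membrane (no resistance) is a rigid cross slot, 9.5 mm wide, 14 mm deep, for the lugs. Its direction is hidden, differs at each tap and start and is not this pose's yaw; it repeats every quarter turn. A lightly pressed handle drops in when within about 5 degrees of it.
- handle_cold: Loose chrome tap handle, blue strip on top; about 0.12 kg; may be absent. Round skirt 58 mm across, bore 40 mm, open below, roof 40 mm up. Origin: centre of the skirt's lower edge, z up. Hidden inside: a rigid cross of four equal lugs along its x and y, 24 mm over the tips, 5 mm thick, lower edges 18 mm above the origin.
- grip_cold (a point): The grip bar on the blue handle's roof: 58 mm long (along x), 14 mm wide (y), 40 to 73 mm above the handle's origin. This point: its middle, 56 mm above the origin. Grip it across its width, fingertips just above the roof.
- tap_cold: Fixed tap valve: blue collar 76 mm across, top at 12 mm, on a steel plate 84 mm across; a stub 36 mm across rises from it to 45 mm. Origin: centre of the underside on the counter, z up. The skirt goes over the stub with 2 mm play all round. Handle origin above this origin: 27 mm when its lugs only rest on the stub (not seated), 13 mm when fully home.
- stub_cold (a point): Centre of the top of the blue tap's stub. Under a thin dark rubber membrane (no resistance) is a rigid cross slot, 9.5 mm wide, 14 mm deep, for the lugs. Its direction is hidden, differs at each tap and start and is not this pose's yaw; it repeats every quarter turn. A lightly pressed handle drops in when within about 5 degrees of it.
- handle_shower: Loose chrome tap handle, black strip on top; about 0.12 kg; may be absent. Round skirt 58 mm across, bore 40 mm, open below, roof 40 mm up. Origin: centre of the skirt's lower edge, z up. Hidden inside: a rigid cross of four equal lugs along its x and y, 24 mm over the tips, 5 mm thick, lower edges 18 mm above the origin.
- grip_shower (a point): The grip bar on the black handle's roof: 58 mm long (along x), 14 mm wide (y), 40 to 73 mm above the handle's origin. This point: its middle, 56 mm above the origin. Grip it across its width, fingertips just above the roof.
- tap_shower: Fixed tap valve: black collar 76 mm across, top at 12 mm, on a steel plate 84 mm across; a stub 36 mm across rises from it to 45 mm. Origin: centre of the underside on the counter, z up. The skirt goes over the stub with 2 mm play all round. Handle origin above this origin: 27 mm when its lugs only rest on the stub (not seated), 13 mm when fully home.
- stub_shower (a point): Centre of the top of the black tap's stub. Under a thin dark rubber membrane (no resistance) is a rigid cross slot, 9.5 mm wide, 14 mm deep, for the lugs. Its direction is hidden, differs at each tap and start and is not this pose's yaw; it repeats every quarter turn. A lightly pressed handle drops in when within about 5 degrees of it.
- handle_bath: Loose chrome tap handle, yellow strip on top; about 0.12 kg; may be absent. Round skirt 58 mm across, bore 40 mm, open below, roof 40 mm up. Origin: centre of the skirt's lower edge, z up. Hidden inside: a rigid cross of four equal lugs along its x and y, 24 mm over the tips, 5 mm thick, lower edges 18 mm above the origin.
- grip_bath (a point): The grip bar on the yellow handle's roof: 58 mm long (along x), 14 mm wide (y), 40 to 73 mm above the handle's origin. This point: its middle, 56 mm above the origin. Grip it across its width, fingertips just above the roof.
- tap_bath: Fixed tap valve: yellow collar 76 mm across, top at 12 mm, on a steel plate 84 mm across; a stub 36 mm across rises from it to 45 mm. Origin: centre of the underside on the counter, z up. The skirt goes over the stub with 2 mm play all round. Handle origin above this origin: 27 mm when its lugs only rest on the stub (not seated), 13 mm when fully home.
- stub_bath (a point): Centre of the top of the yellow tap's stub. Under a thin dark rubber membrane (no resistance) is a rigid cross slot, 9.5 mm wide, 14 mm deep, for the lugs. Its direction is hidden, differs at each tap and start and is not this pose's yaw; it repeats every quarter turn. A lightly pressed handle drops in when within about 5 degrees of it.
- slots (a point): On the front face of the fixed upright white pegboard (220 mm wide, 8 mm thick, 38 to 211 mm high, on a tile foot): midway between its two slots, at their lower edges (165 mm high). z up, y along the board, x into it from the front. Slots: 14 mm wide, 26 mm high, centred at y = -30 and +30 mm, right through. A hung caddy's origin is 78 mm below and 50 to 54 mm in front of this point.
- caddy: Loose clear plastic caddy basket, 100 (x) by 110 mm (y), about 0.22 kg, standing on its floor. Origin: centre of the underside, z up. Rims 26 mm high; back plate 86 mm high at the +x end, rear face at x = +50 mm, which meets the board. Grip: the grey central divider, 12 mm thick (y), from x = -36 to +44 mm, top at 80 mm; balance point near x = +10 mm.
- claws (a point): On the caddy's rear face, midway between its two claws (y = -30 and +30 mm), at the underside of their shanks, 78 mm above its origin; x points out of its back. Each claw: 8 mm wide; shank 5 mm high reaching 18 mm out; at its end a tip 6 mm thick points down 12 mm. Push both in until the back plate meets the board, then lower until the shanks rest in the slots.
- bottle_a: Loose green travel bottle with a white cap, 28 mm across, 80 mm high, about 0.06 kg; may be absent. Origin: centre of the underside, z up. It stands in either half of the caddy: floor 4 mm above the caddy's origin, each half 45 mm wide (y = 6 to 51 mm either side) and 90 mm long (x = -46 to +44 mm).
- bottle_b: Loose orange travel bottle with a white cap, 28 mm across, 80 mm high, about 0.06 kg; may be absent. Origin: centre of the underside, z up. It stands in either half of the caddy: floor 4 mm above the caddy's origin, each half 45 mm wide (y = 6 to 51 mm either side) and 90 mm long (x = -46 to +44 mm).
- soap: Bystander: amber soap bottle, 56 mm across, 150 mm high. Origin: centre of the underside. Not to be disturbed.
- tumbler: Bystander: white cup, 72 mm across, 90 mm high. Origin: centre of the underside. Not to be disturbed.
- brush_holder: Bystander: grey toothbrush holder 50 x 80 x 85 mm with two toothbrushes standing out to about 170 mm. Origin: centre of the underside. Not to be disturbed.

How it is judged:
At the end, for the whole second after the job is handed in: Handles present: still, upright (7 deg), on their colour's tap, within 5 mm of its axis, origin 9 to 17.5 mm above the tap's. Caddy still, level (6 deg), origin 73 to 83 mm below the slots point, 45 to 57 mm before it, 6 mm sideways. Bottles present: still, upright (14 deg) on the caddy's floor (z of handle_hot in the frame of tap_hot between 0.009 and 0.0175 m and horizontal distance between handle_hot and tap_hot below 0.005 m and angle between each of handle_hot, handle_cold, handle_shower, handle_bath's own z axis and vertical below 0.12 rad and linear speed of each of handle_hot, handle_cold, handle_shower, handle_bath, caddy, bottle_a, bottle_b below 0.02 m/s and z of handle_cold in the frame of tap_cold between 0.009 and 0.0175 m and horizontal distance between handle_cold and tap_cold below 0.005 m and z of handle_shower in the frame of tap_shower between 0.009 and 0.0175 m and horizontal distance between handle_shower and tap_shower below 0.005 m and z of handle_bath in the frame of tap_bath between 0.009 and 0.0175 m and horizontal distance between handle_bath and tap_bath below 0.005 m and z of caddy in the frame of slots between -0.083 and -0.073 m and x of caddy in the frame of slots between -0.057 and -0.045 m and y of caddy in the frame of slots between -0.006 and 0.006 m and angle between caddy's own z axis and vertical below 0.1 rad and z of bottle_a in the frame of caddy between 0 and 0.012 m and x of bottle_a in the frame of caddy between -0.045 and 0.045 m and y of bottle_a in the frame of caddy between -0.052 and 0.052 m and angle between each of bottle_a, bottle_b's own z axis and vertical below 0.25 rad and z of bottle_b in the frame of caddy between 0 and 0.012 m and x of bottle_b in the frame of caddy between -0.045 and 0.045 m and y of bottle_b in the frame of caddy between -0.052 and 0.052 m); the robot touches nothing.
It fails at once if the soap bottle is pushed more than 3 cm or tipped (distance of soap from where it was at the start of the episode above 0.03 m or angle between soap's own z axis and vertical above 0.5 rad).
It fails at once if the cup is pushed more than 3 cm or tipped (distance of tumbler from where it was at the start of the episode above 0.03 m or angle between tumbler's own z axis and vertical above 0.5 rad).
It fails at once if the toothbrush holder is pushed more than 3 cm or tipped (distance of brush_holder from where it was at the start of the episode above 0.03 m or angle between brush_holder's own z axis and vertical above 0.5 rad).
Of handle_hot, handle_cold, handle_shower, handle_bath only 3 to 4 are there at a start; the rules pass over those that are not, and their reading is None.
Of bottle_a, bottle_b only 1 to 2 are there at a start; the rules pass over those that are not, and their reading is None.
At some moment in a run one of handle_hot, handle_cold, handle_shower, handle_bath may be knocked a few centimetres aside while the robot is not near it.
It also fails if it takes over 210 s, if anything falls off the work surface, if the arm or the gripper's body presses on something with over 40 N, if the wrist force passes 120 N, or if a joint passes its speed limit or range.

## Robot

A 6-joint arm with a two-finger parallel gripper is mounted at the origin on the work surface. World frame = base frame: x ahead of the robot, y to its left, z up, the work surface at z = 0. Lengths are in m, angles in rad, forces in N, time in s.
With the tool pointing down it reaches from about 0.3 to 0.875 m from the base axis. Payload 6.4 kg.
Tool frame: the origin (TCP) lies between the finger pads; the fingertips stand tip_extent ahead of it and the grasp point (between the pads) lies 5 mm behind it (tip_extent is the distance from the TCP to the fingertips, in m); z points along the fingers, y is the direction in which the jaws open and shut (so a half turn about z gives the same grasp; the last joint's range is limited). The gripper opens to 85 mm and grips with 20 to 120 N. Pads are 22 mm wide; open, the fingers measure 114 mm over their backs; the gripper's body (76 mm by 85 mm) begins 54 mm behind the grasp point. The pads swing forward as they close: fully open they stand 13 mm farther back than shut.
Start: joints at [0.906, 0.181, 1.607, -0, 1.354, -0.206], TCP at [0.255, 0.516, 0.217] pointing down, gripper open.
Joint ranges: [-2.99, 2.99], [-0.89, 2.07], [0.3, 2.58], [-1.14, 4.28], [0, 2.63], [-3.12, 3.12]. Speed limits (rad/s): [2.57, 2.57, 3.01, 3.14, 3.14, 3.14].

## Interface

Orientations are given as a unit quaternion [w, x, y, z].
In Python, from bench import * gives the robot as it stands.
- The arm moves only by the shell command python3 -m jog 'ROWS'. ROWS is JSON, a list of rows, each a list of 3 entries, a list of its own where there are three numbers: the shift along the tool's x, y, z in mm, then the turn, a rotation vector about the tool's x, y, z in rad, then the opening, from 0 (shut) to 1 (fully open). A call has 1 to 20 rows; each row is the pose to reach, as a shift and turn from the pose measured when the call began, along the tool's axes at that moment; what a row does not reach only later rows make up. A row lasts 1/12 s, in which the tool goes at most 41.7 mm and 7.16 degrees, less where a joint would pass 70% of its speed; a pose out of reach is approached as far as the arm can. A call with a gripper value outside its range is refused whole. The fingers move at their own pace and stop on an object; the grip force is fixed at half the most. Time passes only in rows, so rows that repeat a pose let the fingers close. It gives the time, the measured TCP pose, the force and the opening at its end, in the units of the state.
- get_obs(): the state, without advancing time (a new reading comes with each control period).
- camera(name): name is "scene" or "side" or "wrist"; returns (picture, depth): 480x640x3 uint8, red, green, blue; 480x640 float32, m along the optical axis (not along the pixel's ray), 0 where there is no reading.
- get_calibration(name): a dict with "fx", "fy", "cx", "cy" (pixels), "world_from_camera" (4x4, takes a point from camera to world coordinates). Camera axes: x right, y down, z forward; pixel columns grow to the right and rows downward; lengths in m; the calibration is good to about 2 mm. A picture is of the moment at which its call begins: read the wrist's pose just before it. get_calibration takes no time and is no camera call; for the wrist camera it gives the pose at the moment of the call.
- hand_in(): hands the job in, once; it reports no verdict.
The state is a dict: "time_s": time; "q": joint angles; "dq": joint speeds; "joint_efforts": joint torques, N m; "eef_pos": TCP position; "eef_rot": TCP orientation; "wrist_force": force on the tool from outside, world axes, zero at the start; "torque": the same for the moment, N m; "opening": opening from 0.0 (shut) to 1.0 (fully open).
Only numpy, scipy, OpenCV 4.12 (cv2) and the standard library are available. Lean on these libraries where they do the work, as an engineer would, in place of code of your own. Each camera call takes 0.05 s, during which the arm holds its last target.

## Working session

There is one attempt and no reset: what is moved stays moved. The work goes in short steps, Python scripts to look and compute and a shell command to move; the robot and the scene stay as the last step left them, time stands still between calls to the robot, and variables do not carry over. Pictures are saved under pics/ and viewed, and the job is handed in when it is done.

```bash
ls; mkdir -p pics; python3 - <<'E'
from bench import *
import cv2
print(get_obs())
for n in ["scene","side","wrist"]:
    c=get_calibration(n); print(n,c)
    p,d=camera(n)
    cv2.imwrite(f"pics/{n}0.png",p[:,:,::-1])
E
```

```text
pics
{'time_s': 0.0, 'q': array([ 9.05704315e-01,  1.81515833e-01,  1.60798123e+00,  1.01643518e-07,
        1.35378584e+00, -2.06282406e-01]), 'dq': array([-7.02604225e-05,  3.82590439e-05, -1.18729004e-03,  2.01529299e-03,
        1.32814909e-04,  9.48655285e-04]), 'joint_efforts': array([-2.99887950e-03, -4.44877982e+01, -3.51329684e+01, -6.48012738e-04,
        9.47565684e-03, -1.50923131e-05]), 'eef_pos': array([0.254281  , 0.51509859, 0.21601128]), 'eef_rot': array([-3.56714094e-04,  2.27397889e-01,  9.73801564e-01, -7.66148462e-04]), 'wrist_force': array([-0.35136087, -0.19189632,  0.09891477]), 'torque': array([-0.0169287 ,  0.01953585, -0.00544792]), 'opening': 0.9992534342695751}
scene {'fx': 563.3141775964224, 'fy': 563.3141775964224, 'cx': 314.16388651616364, 'cy': 237.69034249874892, 'world_from_camera': array([[-0.6659832 ,  0.40848682, -0.62418339,  1.34198382],
       [ 0.74595993,  0.36110741, -0.55959381,  0.71486889],
       [-0.00318945, -0.83829587, -0.54520626,  0.82288836],
       [ 0.        ,  0.        ,  0.        ,  1.        ]])}
side {'fx': 600.9028089692757, 'fy': 600.9028089692757, 'cx': 323.0814150840386, 'cy': 247.457624811328, 'world_from_camera': array([[-0.89093096, -0.29244807,  0.34744231, -0.01973253],
       [-0.45408839,  0.58505879, -0.6719449 ,  1.12487733],
       [-0.00676519, -0.75642603, -0.65404426,  1.22041163],
       [ 0.        ,  0.        ,  0.        ,  1.        ]])}
wrist {'fx': 360.0464105864524, 'fy': 360.0464105864524, 'cx': 320.50207183526715, 'cy': 237.24488308828984, 'world_from_camera': array([[ 0.4436865 ,  0.85669483,  0.26308981,  0.18677502],
       [ 0.89617961, -0.4234486 , -0.13248923,  0.54844999],
       [-0.00209783,  0.29455941, -0.95563087,  0.37346849],
       [ 0.        ,  0.        ,  0.        ,  1.        ]])}
```

View pics/scene0.png

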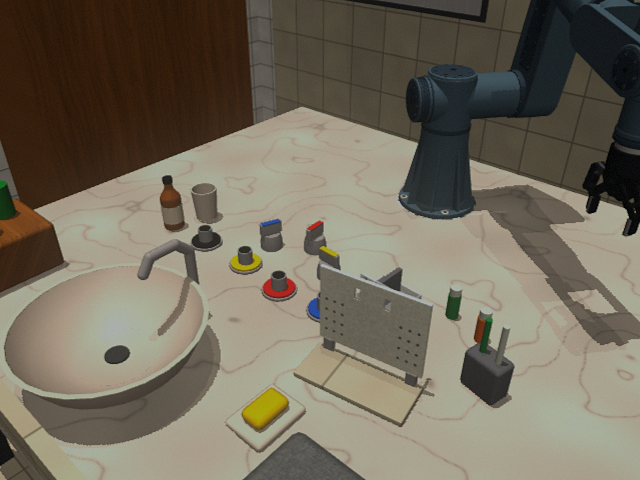

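View pics/side0.png

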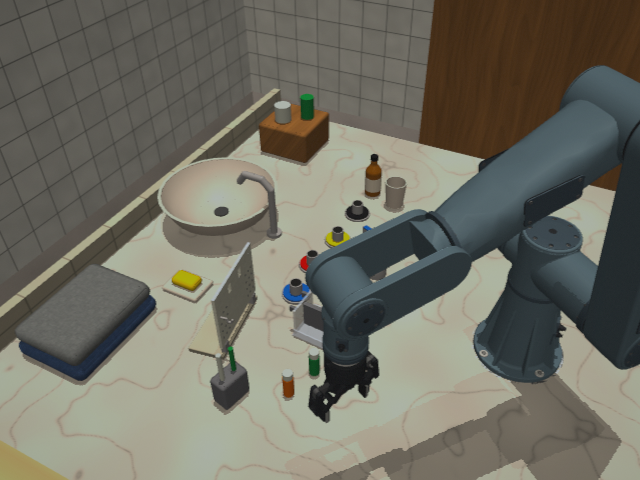

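View pics/wrist0.png

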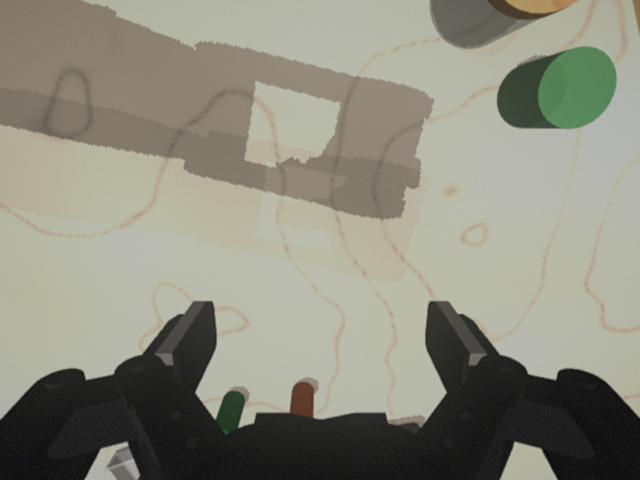

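```bash
cat > h.py <<'E'
from bench import *
import cv2, numpy as np
from scipy.spatial.transform import Rotation as R
def grab(n):
    c=get_calibration(n); p,d=camera(n); return c,p,d
def pts(c,d):
    v,u=np.indices(d.shape)
    P=np.stack([(u-c['cx'])/c['fx']*d,(v-c['cy'])/c['fy']*d,d],-1)
    M=c['world_from_camera']; W=P@M[:3,:3].T+M[:3,3]; W[d<=0]=np.nan
    return W
def ray(c,u,v,z):
    M=c['world_from_camera']; r=M[:3,:3]@np.array([(u-c['cx'])/c['fx'],(v-c['cy'])/c['fy'],1]); o=M[:3,3]
    return o+r*(z-o[2])/r[2]
def tool():
    o=get_obs(); q=o['eef_rot']; return o['eef_pos'],R.from_quat([q[1],q[2],q[3],q[0]]),o
def todo(target,yaw=None):
    """print shift in tool frame mm to the target TCP pos; yaw: desired world angle (rad) of tool y axis, tool z down"""
    p,r,o=tool()
    print('shift mm',np.round(r.inv().apply(np.array(target)-p)*1000,1),end=' ')
    if yaw is not None:
        y=np.array([np.cos(yaw),np.sin(yaw),0]); best=None
        for s in (1,-1):
            z=np.array([0,0,-1.]); yy=s*y; x=np.cross(yy,z)
            rv=(r.inv()*R.from_matrix(np.stack([x,yy,z],1))).as_rotvec()
            print('turn',np.round(rv,3),end=' ')
    print('q6',round(o['q'][5],2))
E
python3 - <<'E'
from h import *
for n in ['scene','side']:
    c,p,d=grab(n); W=pts(c,d); np.savez(f'{n}0.npz',p=p,d=d)
    hsv=cv2.cvtColor(p,cv2.COLOR_RGB2HSV)
    for nm,lo,hi in [('red',(0,170,90),(4,255,255)),('yellow',(22,150,90),(32,255,255)),('blue',(100,120,80),(125,255,255)),('green',(60,100,40),(80,255,255)),('orange',(6,170,60),(16,255,255))]:
        m=cv2.inRange(hsv,lo,hi); k,l,s,ce=cv2.connectedComponentsWithStats(m)
        for i in range(1,k):
            if s[i,4]>15:
                w=W[l==i]; print(n,nm,s[i],np.round(np.nanmean(w,0),3),np.round(np.nanmin(w,0),3),np.round(np.nanmax(w,0),3))
    x=p[150:420,150:520] if n=='scene' else p[140:420,180:480]
    cv2.imwrite(f'pics/{n}0z.png',cv2.resize(x[:,:,::-1],None,fx=2.1,fy=2.1,interpolation=cv2.INTER_CUBIC))
E
```

```text
scene red [307 221  15   9  51] [ 0.439 -0.094  0.072] [ 0.412 -0.102  0.069] [ 0.461 -0.085  0.076]
scene red [263 278  32  20 315] [ 0.63  -0.035  0.01 ] [ 0.585 -0.083  0.004] [ 0.659 -0.001  0.016]
scene yellow [320 246  18  11  83] [0.502 0.006 0.071] [ 0.493 -0.02   0.066] [0.51  0.033 0.075]
scene yellow [231 253  30  18 277] [ 0.611 -0.169  0.011] [ 0.566 -0.215  0.003] [ 0.642 -0.139  0.034]
scene yellow [ 242  388   46   42 1099] [0.906 0.206 0.036] [0.864 0.178 0.013] [0.941 0.228 0.042]
scene blue [261 219  19   7  66] [ 0.501 -0.189  0.071] [ 0.478 -0.204  0.065] [ 0.524 -0.176  0.074]
scene blue [308 298  12  21 153] [0.627 0.072 0.01 ] [0.594 0.049 0.003] [0.644 0.099 0.015]
scene green [  0 180   7  13  52] [ 0.948 -0.637  0.198] [ 0.936 -0.668  0.188] [ 0.962 -0.619  0.202]
scene green [  0 194  11  25 122] [ 0.966 -0.626  0.148] [ 0.952 -0.636  0.12 ] [ 0.979 -0.617  0.183]
scene green [446 294  15  26 162] [0.442 0.312 0.03 ] [ 0.432  0.297 -0.002] [0.449 0.321 0.061]
scene green [480 318  13  35 183] [0.578 0.442 0.125] [0.57  0.435 0.082] [0.583 0.447 0.16 ]
scen
[... 1193 characters left out ...]
  0.207]
side green [227 346   9  25 101] [0.574 0.44  0.125] [0.565 0.336 0.008] [0.663 0.45  0.164]
side green [309 358  10  18 154] [0.428 0.316 0.035] [0.417 0.305 0.   ] [0.444 0.322 0.067]
side orange [497  13   7   9  17] [ 0.402 -1.075  0.439] [ 0.393 -1.088  0.424] [ 0.412 -1.063  0.454]
side orange [260 104  68  34 869] [ 0.978 -0.588  0.119] [ 0.896 -0.716  0.105] [ 1.098 -0.51   0.13 ]
side orange [366 161  15  19 208] [ 0.603 -0.449  0.099] [ 0.58  -0.469  0.068] [ 0.631 -0.43   0.134]
side orange [365 191  15   6  44] [ 0.601 -0.442  0.012] [ 0.579 -0.46  -0.002] [ 0.628 -0.431  0.022]
side orange [283 379  11  18 157] [0.452 0.399 0.035] [0.443 0.388 0.004] [0.466 0.407 0.066]
```

View pics/scene0z.png

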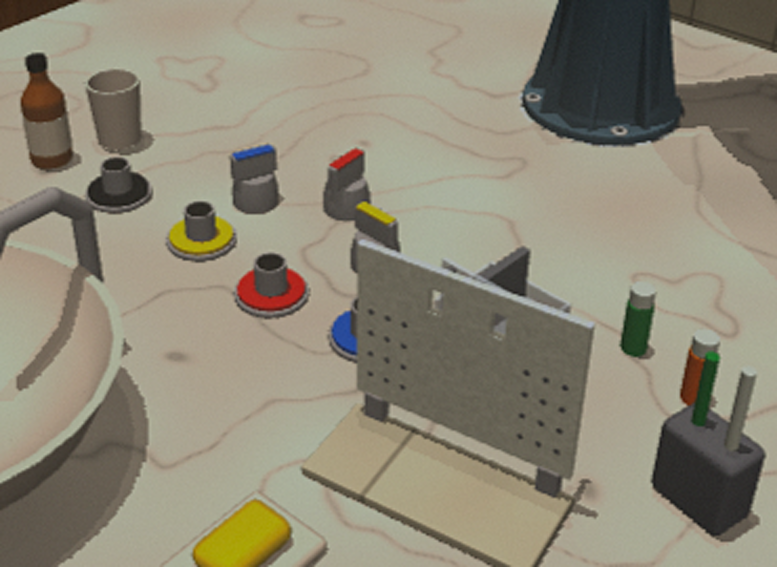

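View pics/side0z.png

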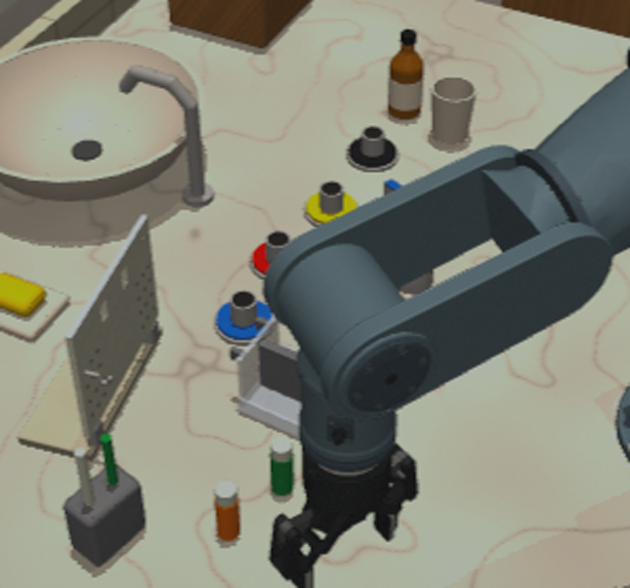

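```bash
python3 - <<'E'
from h import *
todo([0.43,0.02,0.42],-np.pi/2)
E
```

```text
shift mm [-376.7 -366.6 -203.3] turn [-0.000e+00  1.000e-03  2.683e+00] turn [-0.001 -0.    -0.459] q6 -0.21
```

```bash
python3 -m jog '[[[-377,-367,-203],[0,0,2.683],1],[[-377,-367,-203],[0,0,2.683],1],[[-377,-367,-203],[0,0,2.683],1],[[-377,-367,-203],[0,0,2.683],1],[[-377,-367,-203],[0,0,2.683],1],[[-377,-367,-203],[0,0,2.683],1],[[-377,-367,-203],[0,0,2.683],1],[[-377,-367,-203],[0,0,2.683],1],[[-377,-367,-203],[0,0,2.683],1],[[-377,-367,-203],[0,0,2.683],1],[[-377,-367,-203],[0,0,2.683],1],[[-377,-367,-203],[0,0,2.683],1],[[-377,-367,-203],[0,0,2.683],1],[[-377,-367,-203],[0,0,2.683],1],[[-377,-367,-203],[0,0,2.683],1],[[-377,-367,-203],[0,0,2.683],1],[[-377,-367,-203],[0,0,2.683],1],[[-377,-367,-203],[0,0,2.683],1],[[-377,-367,-203],[0,0,2.683],1],[[-377,-367,-203],[0,0,2.683],1]]'
python3 - <<'E'
from h import *
todo([0.43,0.02,0.42],-np.pi/2)
E
```

```text
time_s: 1.92
eef_pos: [0.43, 0.0194, 0.4196]
eef_rot: [0.0, 0.996, 0.088, -0.0]
wrist_force: [-0.4, 0.1, -0.5]
opening: 1.001
shift mm [ 0.1 -0.6 -0.4] turn [0.001 0.001 0.176] turn [-1.000e-03  1.000e-03 -2.965e+00] q6 1.16
```

```bash
python3 - <<'E'
from h import *
c,p,d=grab('wrist'); np.savez('w1.npz',p=p,d=d,**{k:np.array(v) for k,v in c.items()})
cv2.imwrite('pics/w1.png',p[:,:,::-1]); print(np.round(c['world_from_camera'],3), get_obs()['time_s'])
E
```

```text
[[ 0.175 -0.94  -0.293  0.504]
 [-0.985 -0.167 -0.052  0.032]
 [ 0.     0.297 -0.955  0.577]
 [ 0.     0.     0.     1.   ]] 1.9667
```

View pics/w1.png

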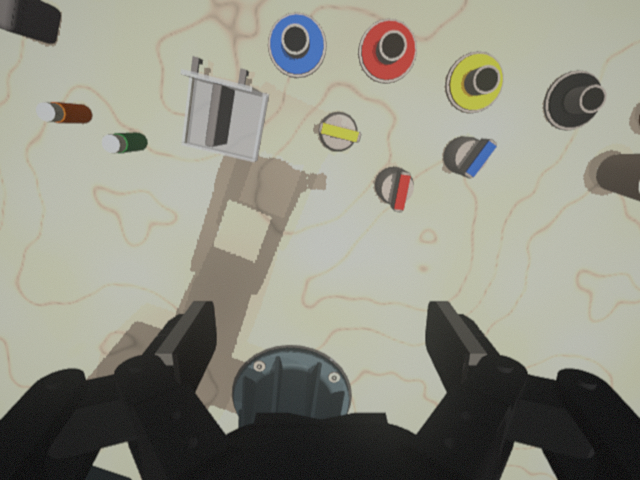

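```bash
cat > det.py <<'E'
from h import *
def detect(c,p,d,show=True):
    hsv=cv2.cvtColor(p,cv2.COLOR_RGB2HSV); W=pts(c,d)
    for nm,lo,hi in [('red',(0,150,60),(6,255,255)),('red2',(172,150,60),(180,255,255)),('yellow',(22,120,60),(34,255,255)),('blue',(100,110,50),(125,255,255)),('black',(0,0,0),(180,255,60)),('green',(60,100,40),(85,255,255)),('orange',(7,150,40),(16,255,255))]:
        m=cv2.inRange(hsv,lo,hi); k,l,s,ce=cv2.connectedComponentsWithStats(m)
        for i in range(1,k):
            if s[i,4]<80 or s[i,4]>8000: continue
            mm=(l==i).astype(np.uint8); w=W[l==i]; zm=np.nanmedian(w[:,2])
            cn=max(cv2.findContours(mm,cv2.RETR_EXTERNAL,cv2.CHAIN_APPROX_NONE)[0],key=len)[:,0]
            plane=0.0735 if zm>0.05 else 0.012
            q=np.array([ray(c,u,v,plane)[:2] for u,v in cn],np.float32)
            if zm>0.05:
                (cx,cy),(a,b),t=cv2.minAreaRect(q*1000); 
                if a<b: a,b,t=b,a,t+90
                print(nm,s[i],'strip z%.3f'%zm,'c',round(cx,1),round(cy,1),'size',round(a,1),round(b,1),'ang',round(t,1))
            else:
                (cx,cy),rr=cv2.minEnclosingCircle(q*1000); h=cv2.convexHull((q*1000).astype(np.float32)); e=cv2.fitEllipse(h)
                print(nm,s[i],'flat z%.3f'%zm,'circ',round(cx,1),round(cy,1),round(rr,1),'ell',np.round(e[0],1),np.round(e[1],1))
E
python3 - <<'E'
from det import *
f=np.load('w1.npz'); c={k:f[k] for k in ['fx','fy','cx','cy','world_from_camera']}
detect(c,f['p'],f['d'])
x=f['p'][40:180,20:280]; cv2.imwrite('pics/w1z.png',cv2.resize(x[:,:,::-1],None,fx=3,fy=3,interpolation=cv2.INTER_CUBIC))
W=pts(c,f['d'])
for u,v in [(52,113),(110,143),(217,85),(222,115),(213,140),(196,66),(245,75),(264,95),(185,72),(250,84),(190,145),(256,158)]: print(u,v,np.round(W[v,u],3))
E
```

```text
red [ 362   22   52   57 1449] flat z0.012 circ 620.7 -43.8 36.9 ell [620.4 -43.9] [72.3 73.2]
red [395 175  15  34 295] strip z0.073 c 435.7 -96.1 size 47.2 12.3 ang 2.8
yellow [ 450   54   52   56 1365] flat z0.012 circ 602.3 -178.8 37.5 ell [ 602.4 -178.7] [73.9 74.6]
yellow [321 123  38  19 377] strip z0.073 c 499.9 5.6 size 48.9 13.8 ang 86.1
blue [ 271   15   52   59 1599] flat z0.012 circ 605.3 84.5 37.1 ell [605.3  84.5] [73.3 74. ]
blue [467 141  29  35 356] strip z0.073 c 499.6 -191.5 size 48.2 13.6 ang 157.9
black [   9    0   52   43 1592] flat z0.047 circ 570.6 446.9 38.8 ell [570.7 446.2] [54.4 77.1]
black [285  28  20  22 213] flat z0.046 circ 612.1 88.2 14.2 ell [612.3  88.1] [27.3 27.9]
black [ 549   74   50   52 1098] flat z0.012 circ 604.4 -329.2 37.4 ell [ 604.2 -329.9] [71.3 75.5]
black [583  88  20  21 319] flat z0.046 circ 610.9 -354.4 14.6 ell [ 611.  -354.4] [27.5 28.9]
orange [ 56 103  35  19 472] flat z0.039 circ 456.2 397.1 26.2 ell [456.8 404. ] [27.2 70.3]
52 113 [0.458 0.38  0.08 ]
110 143 [0.433 0.304 0.082]
217 85 [0.529 0.171 0.081]
222 115 [0.494 0.167 0.058]
213 140 [0.461 0.17  0.08 ]
196 66 [0.547 0.197 0.085]
245 75 [0.547 0.136 0.083]
264 95 [0.532 0.122 0.003]
185 72 [0.537 0.21  0.087]
250 84 [0.543 0.145 0.001]
190 145 [0.443 0.219 0.024]
256 158 [0.44  0.121 0.015]
```

View pics/w1z.png

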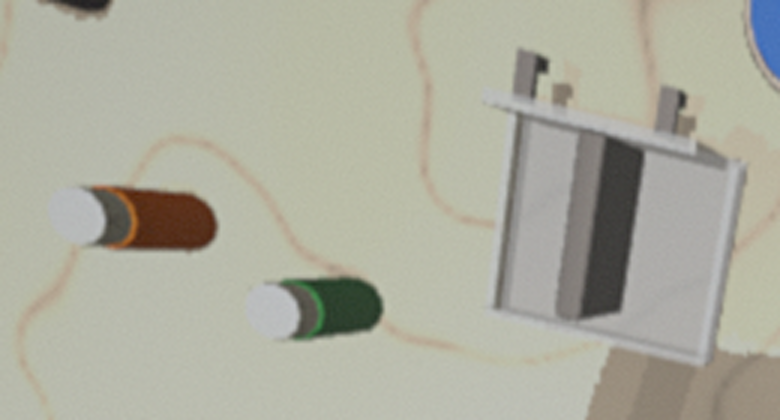

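```bash
python3 - <<'E'
import bench
print([x for x in dir(bench) if not x.startswith('_')])
for x in dir(bench):
    if 'tip' in x.lower(): print(x,getattr(bench,x))
from det import *
f=np.load('w1.npz'); c={k:f[k] for k in ['fx','fy','cx','cy','world_from_camera']}
z=lambda u,v,h: np.round(ray(c,u/3+20,v/3+40,h)*1000,1)
print('div',z(592,135,.08),z(617,137,.08),z(557,317,.08),z(582,318,.08))
print('caps',z(78,215,.08),z(273,310,.08))
print('plate',z(483,97,.086),z(694,148,.086))
for nm,x0,y0 in [('blue',285,28),('red',383,33),('yellow',475,70),('black',583,88)]:
    x=f['p'][y0-10:y0+32,x0-10:x0+32]; g=cv2.cvtColor(x,cv2.COLOR_RGB2GRAY)
    m=(g<50).astype(np.uint8); k,l,s,ce=cv2.connectedComponentsWithStats(m); i=1+np.argmax(s[1:,4]); u,v=ce[i]+[x0-10,y0-10]
    print(nm,s[i],np.round(ray(c,u,v,.045)*1000,1))
E
```

```text
['MotionError', 'camera', 'get_calibration', 'get_obs', 'hand_in', 'tip_extent']
tip_extent 0.014
div [529.6 170.5  80. ] [530.7 159.9  80. ] [451.7 179.1  80. ] [453.2 168.   80. ]
caps [458.5 387.5  80. ] [432.7 303.9  80. ]
plate [536.  214.9  86. ] [531.8 126.   86. ]Traceback (most recent call last):
  File "<stdin>", line 13, in <module>
    return _wrapfunc(a, 'argmax', axis=axis, out=out, **kwds)
    return bound(*args, **kwds)
ValueError: attempt to get argmax of an empty sequence
```

```bash
python3 - <<'E'
from h import *
todo([0.4999,0.0056,0.15],np.radians(-3.9))
E
```

```text
shift mm [ 66.8  25.2 269.6] turn [ 0.000e+00  1.000e-03 -1.334e+00] turn [ 1.000e-03 -0.000e+00  1.808e+00] q6 1.17
```

```bash
python3 -m jog '[[[67,25,270],[0,0,-1.334],1],[[67,25,270],[0,0,-1.334],1],[[67,25,270],[0,0,-1.334],1],[[67,25,270],[0,0,-1.334],1],[[67,25,270],[0,0,-1.334],1],[[67,25,270],[0,0,-1.334],1],[[67,25,270],[0,0,-1.334],1],[[67,25,270],[0,0,-1.334],1],[[67,25,270],[0,0,-1.334],1],[[67,25,270],[0,0,-1.334],1],[[67,25,270],[0,0,-1.334],1],[[67,25,270],[0,0,-1.334],1],[[67,25,270],[0,0,-1.334],1]]'
python3 - <<'E'
from det import *
c,p,d=grab('wrist'); detect(c,p,d)
cv2.imwrite('pics/w2.png',p[:,:,::-1])
todo([0.4999,0.0056,0.058],np.radians(-3.9))
E
```

```text
time_s: 3.05
eef_pos: [0.5, 0.0059, 0.1495]
eef_rot: [0.0, 0.731, 0.683, -0.0]
wrist_force: [-0.1, -0.7, -0.2]
opening: 0.999
red [ 420  224   86   79 3042] flat z0.012 circ 620.5 -43.7 37.7 ell [620.6 -43.7] [74.  75.1]
red [215 362  65  21 996] strip z0.073 c 436.0 -95.2 size 48.7 14.6 ang 2.3
yellow [ 312  206   20   69 1250] strip z0.073 c 500.4 6.0 size 48.6 13.3 ang 86.0
yellow [ 400  360   40   63 1290] flat z0.012 circ 591.4 -177.3 37.1 ell [ 586.8 -176.7] [41.1 72.9]
blue [ 402   58   98  103 4749] flat z0.012 circ 605.5 84.7 37.7 ell [605.5  84.6] [74.4 74.9]
shift mm [-0.2 -0.1 91.6] turn [-0.     0.001 -0.001] turn [1.000e-03 1.000e-03 3.141e+00] q6 -0.16
```

View pics/w2.png

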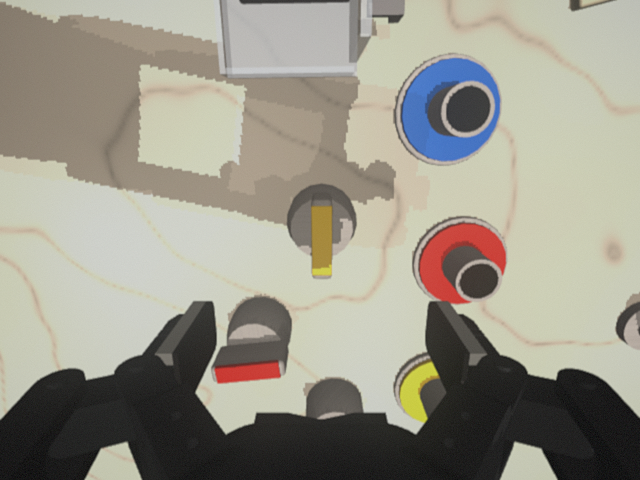

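```bash
python3 -m jog '[[[0,0,40],[0,0,0],1],[[0,0,75],[0,0,0],1],[[0,0,91],[0,0,0],1],[[0,0,91],[0,0,0],0.6],[[0,0,91],[0,0,0],0],[[0,0,91],[0,0,0],0],[[0,0,91],[0,0,0],0],[[0,0,91],[0,0,0],0],[[0,0,91],[0,0,0],0],[[0,0,91],[0,0,0],0],[[0,0,91],[0,0,0],0]]'
python3 -m jog '[[[0,0,-30],[0,0,0],0],[[0,0,-60],[0,0,0],0],[[0,0,-70],[0,0,0],0],[[0,0,-70],[0,0,0],0]]'
python3 - <<'E'
from h import *
todo([0.6023,-0.1788,0.13],np.radians(-3.9))
E
```

```text
time_s: 4.02
eef_pos: [0.5003, 0.0058, 0.0591]
eef_rot: [0.0, 0.731, 0.682, -0.0]
wrist_force: [-1.0, 1.1, 0.1]
opening: 0.004
time_s: 4.35
eef_pos: [0.5027, 0.0054, 0.1323]
eef_rot: [0.003, 0.731, 0.682, 0.002]
wrist_force: [0.1, -0.4, -0.3]
opening: -0.002
shift mm [-176.9  112.     3.4] turn [ 0.007  0.002 -0.001] turn [ 3.000e-03 -1.100e-02  3.141e+00] q6 -0.16
```

```bash
python3 - <<'E'
from det import *
c,p,d=grab('wrist'); detect(c,p,d)
cv2.imwrite('pics/w3.png',p[:,:,::-1])
E
```

```text
red [ 420  228   91   84 3340] flat z0.012 circ 620.6 -43.5 37.5 ell [620.7 -43.7] [74.  75.3]
yellow [ 305  211   23   74 1445] strip z0.073 c 500.2 6.1 size 49.2 13.2 ang 87.1
blue [ 402   53  104  109 5269] flat z0.012 circ 605.6 84.7 37.7 ell [605.6  84.7] [74.4 75.1]
```

View pics/w3.png

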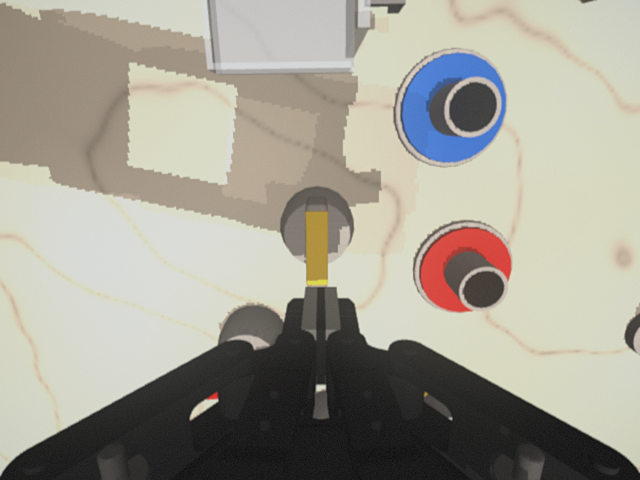

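```bash
python3 - <<'E'
from h import *
P,r,o=tool(); c,p,d=grab('wrist'); print(P,o['opening'])
M=np.linalg.inv(c['world_from_camera'])
def proj(X):
    q=M[:3,:3]@X+M[:3,3]; return np.round([c['fx']*q[0]/q[2]+c['cx'],c['fy']*q[1]/q[2]+c['cy'],q[2]],3)
for dz in [-.02,-.005,0,.014,.06,.09]: print(dz,proj(P+r.apply([0,0,dz])))
print(proj(np.array([.5,.006,.073])), np.round(r.inv().apply(c['world_from_camera'][:3,3]-P),4))
for v in range(270,330,6): print(v,np.round(d[v,306:338:4],3))
E
```

```text
[0.501307   0.00561397 0.13021147] 0.0006922568533532011
-0.02 [3.20916e+02 3.10377e+02 1.53000e-01]
-0.005 [3.20912e+02 2.94611e+02 1.68000e-01]
0 [3.20911e+02 2.89937e+02 1.73000e-01]
0.014 [3.20907e+02 2.78128e+02 1.86000e-01]
0.06 [3.20899e+02 2.49001e+02 2.30000e-01]
0.09 [3.20894e+02 2.35339e+02 2.59000e-01]
[3.18463e+02 2.49893e+02 2.27000e-01] [ 0.0752  0.     -0.1574]
270 [0.311 0.231 0.231 0.231 0.231 0.232 0.233 0.31 ]
276 [0.311 0.234 0.232 0.231 0.232 0.232 0.232 0.312]
282 [0.312 0.234 0.232 0.234 0.234 0.233 0.233 0.313]
288 [0.15  0.151 0.15  0.15  0.15  0.151 0.149 0.15 ]
294 [0.146 0.145 0.145 0.144 0.145 0.144 0.145 0.144]
300 [0.14  0.139 0.14  0.14  0.14  0.14  0.    0.14 ]
306 [0.135 0.135 0.136 0.136 0.135 0.135 0.135 0.135]
312 [0.13  0.13  0.131 0.131 0.131 0.131 0.131 0.13 ]
318 [0.127 0.126 0.128 0.126 0.126 0.126 0.127 0.126]
324 [0.122 0.124 0.124 0.123 0.123 0.123 0.123 0.123]
```

```bash
python3 - <<'E'
from h import *
P,r,o=tool(); print(P)
for n in ['scene','side']:
    c,p,d=grab(n); M=np.linalg.inv(c['world_from_camera'])
    im=p[:,:,::-1].copy()
    uv=[]
    for dz in [-.02,0,.014]:
        X=P+r.apply([0,0,dz]); q=M[:3,:3]@X+M[:3,3]; u,v=c['fx']*q[0]/q[2]+c['cx'],c['fy']*q[1]/q[2]+c['cy']; uv.append((u,v))
    u,v=map(int,uv[1]); 
    z=cv2.resize(im[v-60:v+60,u-60:u+60],None,fx=5,fy=5,interpolation=cv2.INTER_CUBIC)
    for (a,b),col in zip(uv,[(0,0,255),(0,255,0),(255,0,255)]): cv2.circle(z,(int((a-u+60)*5),int((b-v+60)*5)),3,col,-1)
    cv2.imwrite(f'pics/{n}4.png',z)
E
```

```text
[0.50011212 0.00584709 0.12874288]
```

View pics/scene4.png

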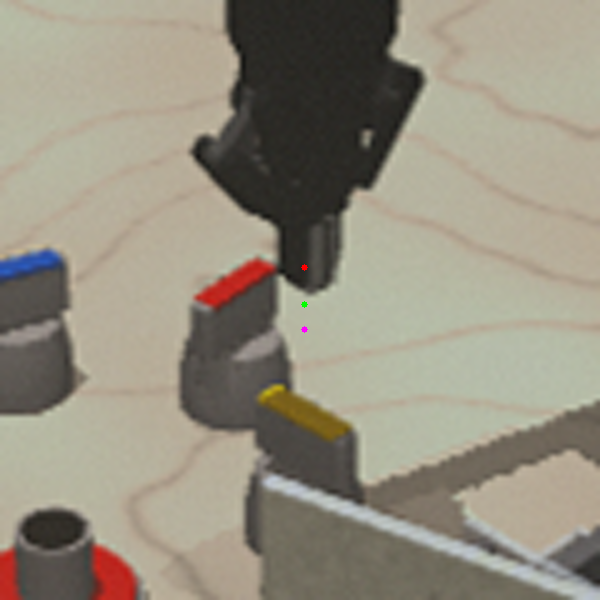

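View pics/side4.png

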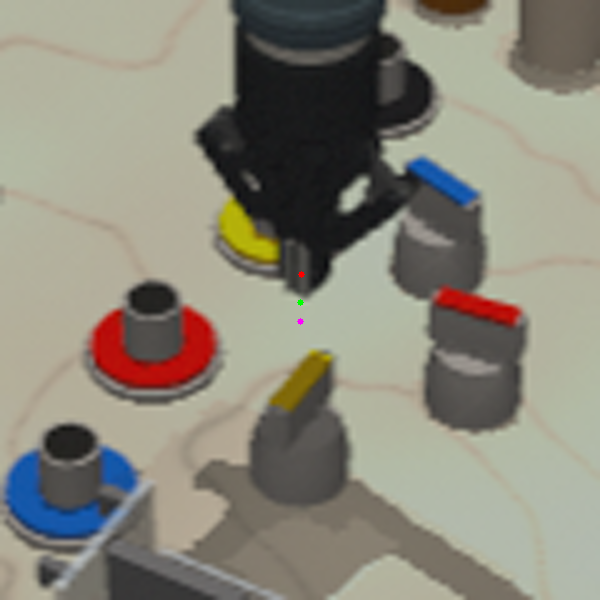

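```bash
python3 -m jog '[[[0,0,0],[0,0,0],1],[[0,0,0],[0,0,0],1],[[0,0,0],[0,0,0],1],[[0,0,0],[0,0,0],1],[[0,0,30],[0,0,0],1],[[0,0,60],[0,0,0],1],[[0,0,85],[0,0,0],1],[[0,0,98],[0,0,0],1],[[0,0,98],[0,0,0],1],[[0,0,98],[0,0,0],1]]'
python3 - <<'E'
from h import *
todo([0.5002,0.006,0.030],np.radians(-3.9))
E
```

```text
time_s: 5.38
eef_pos: [0.4983, 0.0062, 0.0289]
eef_rot: [-0.002, 0.731, 0.682, -0.001]
wrist_force: [-0.2, -0.1, 0.8]
opening: 0.996
shift mm [-0.   1.9 -1.1] turn [-0.004  0.    -0.001] turn [0.    0.007 3.141] q6 -0.16
```

```bash
python3 -m jog '[[[0,2,0],[0,0,0],0.4],[[0,2,0],[0,0,0],0],[[0,2,0],[0,0,0],0],[[0,2,0],[0,0,0],0],[[0,2,0],[0,0,0],0],[[0,2,0],[0,0,0],0],[[0,2,0],[0,0,0],0]]'
python3 - <<'E'
from h import *
c,p,d=grab('wrist'); cv2.imwrite('pics/w4.png',p[:,:,::-1]); c,p,d=grab('scene'); cv2.imwrite('pics/s4.png',cv2.resize(p[180:330,220:420,::-1],None,fx=4,fy=4))
E
```

```text
time_s: 5.97
eef_pos: [0.5008, 0.006, 0.0295]
eef_rot: [-0.001, 0.731, 0.682, -0.001]
wrist_force: [-1.2, 0.3, 5.4]
opening: 0.15
```

View pics/w4.png

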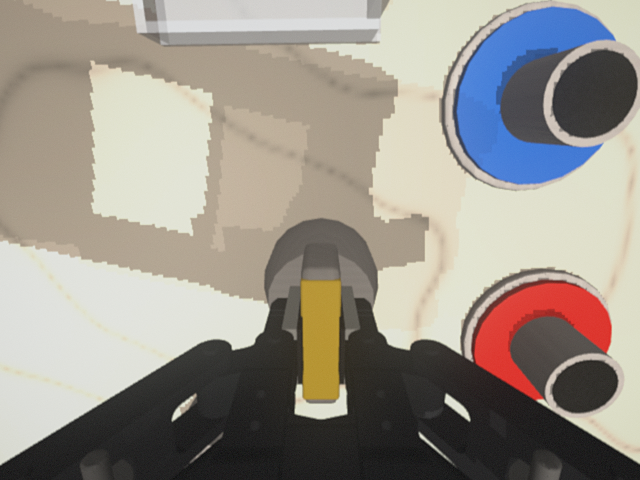

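View pics/s4.png

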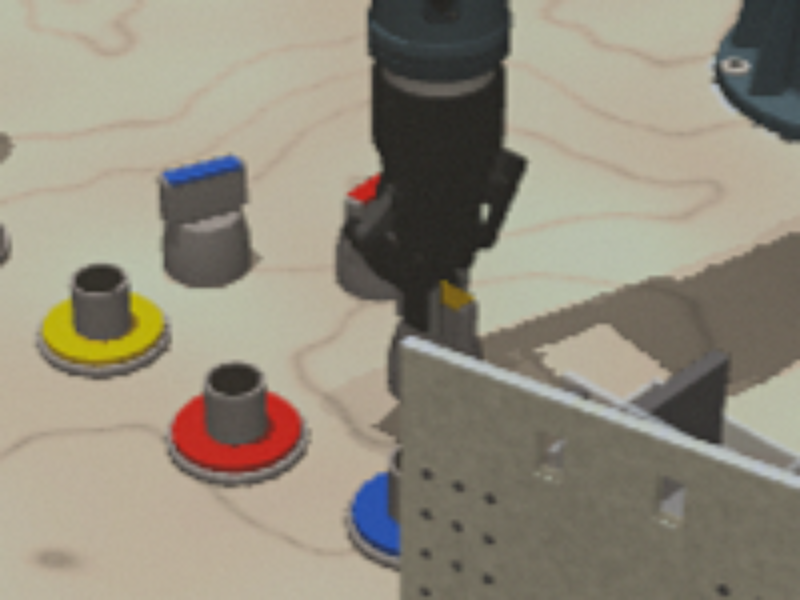

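```bash
python3 -m jog '[[[0,0,-40],[0,0,0],0],[[0,0,-80],[0,0,0],0],[[0,0,-100],[0,0,0],0],[[-60,32,-100],[0,0,0],0],[[-100,56,-100],[0,0,0],0],[[-140,78,-100],[0,0,0],0],[[-170,100,-100],[0,0,0],0],[[-177,113,-100],[0,0,0],0],[[-177,113,-100],[0,0,0],0],[[-177,113,-100],[0,0,0],0],[[-177,113,-100],[0,0,0],0]]'
python3 - <<'E'
from h import *
todo([0.6023,-0.1788,0.085],np.radians(-3.9))
c,p,d=grab('wrist'); cv2.imwrite('pics/w5.png',p[:,:,::-1])
E
```

```text
time_s: 6.98
eef_pos: [0.6005, -0.1778, 0.1279]
eef_rot: [-0.003, 0.731, 0.682, -0.002]
wrist_force: [0.0, 0.9, -1.7]
opening: 0.15
shift mm [-0.9  2.1 42.8] turn [-0.006 -0.001 -0.002] turn [-2.00e-03  9.00e-03  3.14e+00] q6 -0.41
```

View pics/w5.png

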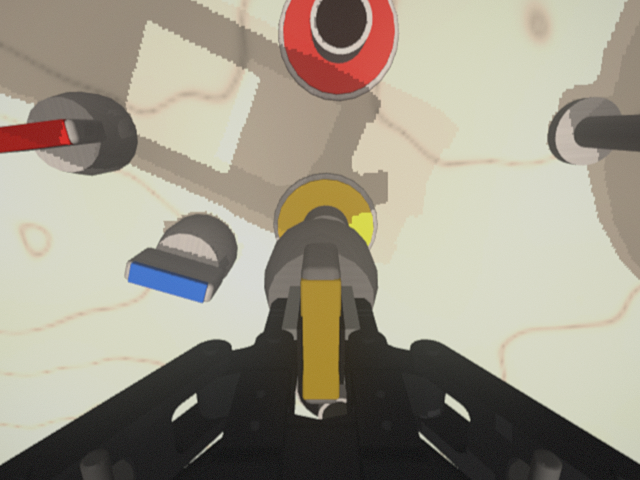

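```bash
python3 -m jog '[[[-1,2,20],[-0.006,0,0],0],[[-1,2,46],[-0.006,0,0],0],[[-1,2,46],[-0.006,0,0],0],[[-1,2,46],[-0.006,0,0],0],[[-1,2,46],[-0.006,0,0],0]]'
python3 - <<'E'
from h import *
todo([0.6023,-0.1788,0.056],np.radians(-3.9))
c,p,d=grab('side'); cv2.imwrite('pics/s5.png',cv2.resize(p[160:310,250:450,::-1],None,fx=4,fy=4))
E
```

```text
time_s: 7.45
eef_pos: [0.6024, -0.1774, 0.0834]
eef_rot: [0.0, 0.731, 0.683, 0.001]
wrist_force: [0.2, -0.5, -1.6]
opening: 0.154
shift mm [-1.4  0.  27.4] turn [ 0.001 -0.001  0.001] turn [ 1.000e-03  2.000e-03 -3.141e+00] q6 -0.41
```

View pics/s5.png

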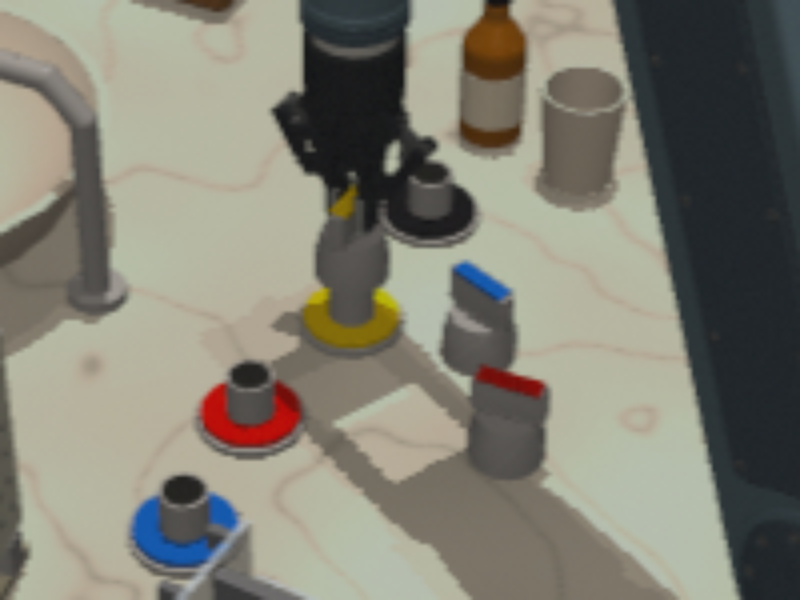

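Handle is held over the yellow stub. Lowering to lug contact.

```bash
python3 -m jog '[[[-1.4,0,10],[0,0,0],0],[[-1.4,0,20],[0,0,0],0],[[-1.4,0,28],[0,0,0],0],[[-1.4,0,29],[0,0,0],0],[[-1.4,0,29],[0,0,0],0]]'
```

```text
time_s: 7.92
eef_pos: [0.6036, -0.1796, 0.0561]
eef_rot: [0.001, 0.731, 0.683, 0.001]
wrist_force: [-2.1, 2.0, 8.7]
opening: 0.151
```

```bash
python3 -m jog '[[[0,-1,1.5],[0,0,0.06],0],[[0,-1,2],[0,0,0.12],0],[[0,-1,2],[0,0,0.18],0],[[0,-1,2],[0,0,0.24],0],[[0,-1,2],[0,0,0.28],0],[[0,-1,2],[0,0,0.28],0]]'
```

```text
time_s: 8.42
eef_pos: [0.6046, -0.1806, 0.0559]
eef_rot: [0.003, 0.819, 0.573, 0.003]
wrist_force: [1.8, 0.7, 8.9]
opening: 0.156
```

```bash
python3 -m jog '[[[0,0,2],[0,0,0.06],0],[[0,0,2],[0,0,0.12],0],[[0,0,2],[0,0,0.18],0],[[0,0,2],[0,0,0.24],0],[[0,0,2],[0,0,0.28],0],[[0,0,2],[0,0,0.28],0]]'
```

```text
time_s: 8.92
eef_pos: [0.6044, -0.1805, 0.0534]
eef_rot: [0.003, 0.892, 0.453, 0.003]
wrist_force: [0.2, -0.4, -2.2]
opening: 0.152
```

```bash
python3 -m jog '[[[0,0,2],[0,0,0.06],0],[[0,0,2],[0,0,0.12],0],[[0,0,2],[0,0,0.18],0],[[0,0,2],[0,0,0.24],0],[[0,0,2],[0,0,0.28],0],[[0,0,2],[0,0,0.28],0]]'
```

```text
time_s: 9.42
eef_pos: [0.6036, -0.1793, 0.0501]
eef_rot: [0.001, 0.946, 0.324, 0.003]
wrist_force: [0.1, 3.6, -3.0]
opening: 0.147
```

```bash
python3 -m jog '[[[0,0,2],[0,0,-0.08],0],[[0,0,5],[0,0,-0.1],0],[[0,0,8],[0,0,-0.1],0],[[0,0,9],[0,0,-0.1],0],[[0,0,9],[0,0,-0.1],0],[[0,0,9],[0,0,-0.1],0]]'
```

```text
time_s: 9.92
eef_pos: [0.6037, -0.1795, 0.0421]
eef_rot: [0.001, 0.929, 0.37, 0.002]
wrist_force: [-3.6, 1.6, 8.2]
opening: 0.155
```

```bash
python3 -m jog '[[[0,0,0],[0,0,0],0.7],[[0,0,0],[0,0,0],0.7],[[0,0,0],[0,0,0],0.7],[[0,0,0],[0,0,0],0.7],[[0,0,-40],[0,0,0],0.8],[[0,0,-80],[0,0,0],1],[[0,0,-100],[0,0,0],1],[[0,0,-100],[0,0,0],1],[[0,0,-100],[0,0,0],1]]'
python3 - <<'E'
from det import *
c,p,d=grab('wrist'); detect(c,p,d)
cv2.imwrite('pics/w6.png',p[:,:,::-1])
todo([0.436,-0.0955,0.13],np.radians(92.5))
E
```

```text
time_s: 10.67
eef_pos: [0.6043, -0.1801, 0.1439]
eef_rot: [0.003, 0.929, 0.37, 0.004]
wrist_force: [-0.3, -0.6, 0.1]
opening: 1.003
red [ 151   27  102  109 5249] flat z0.012 circ 621.3 -44.3 37.5 ell [621.3 -44.3] [74.2 74.9]
red [  50  302   51   56 1147] strip z0.074 c 436.9 -96.9 size 49.5 13.9 ang 2.5
yellow [ 273  176   90   80 1667] flat z0.012 circ 603.3 -179.0 37.6 ell [ 603.2 -179.1] [74.3 75. ]
yellow [ 308  213   22   74 1435] strip z0.086 c 600.5 -182.6 size 51.7 14.1 ang 43.2
blue [   4    0   88   24 1443] flat z0.012 circ 590.0 67.0 30.2 ell [586.5  64.1] [17.9 57.7]
blue [ 207  333   61   39 1050] strip z0.074 c 500.5 -191.5 size 49.2 14.4 ang 158.2
black [ 164   53   44   48 1598] flat z0.046 circ 616.3 -32.7 16.3 ell [616.3 -32.7] [32.  32.3]
black [541 463  12  17 104] strip z0.079 c 587.8 -453.3 size 20.9 7.3 ang 77.9
orange [541 458  16  22 175] strip z0.080 c 589.4 -452.4 size 26.8 9.4 ang 75.2
shift mm [ -63.5 -175.9   11. ] turn [ 0.006  0.003 -2.427] turn [ 0.003 -0.005  0.715] q6 0.33
```

View pics/w6.png

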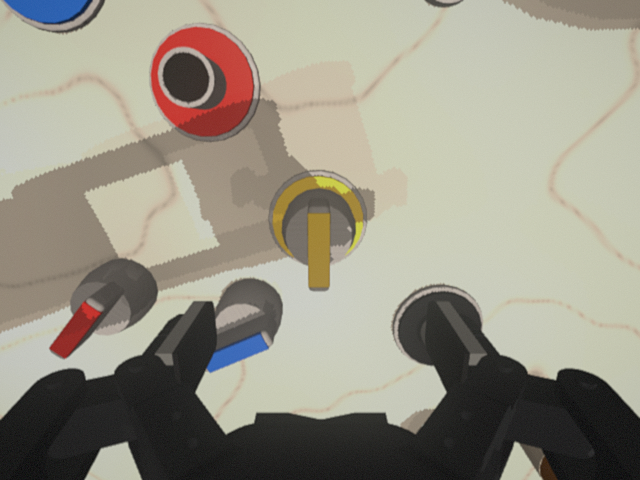

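```bash
python3 -m jog '[[[-64,-176,11],[0.005,-0.003,0.715],1],[[-64,-176,11],[0.005,-0.003,0.715],1],[[-64,-176,11],[0.005,-0.003,0.715],1],[[-64,-176,11],[0.005,-0.003,0.715],1],[[-64,-176,11],[0.005,-0.003,0.715],1],[[-64,-176,11],[0.005,-0.003,0.715],1],[[-64,-176,11],[0.005,-0.003,0.715],1],[[-64,-176,11],[0.005,-0.003,0.715],1]]'
python3 - <<'E'
from h import *
todo([0.4365,-0.096,0.030],np.radians(-87.5))
E
```

```text
time_s: 11.38
eef_pos: [0.4351, -0.0955, 0.129]
eef_rot: [-0.002, 1.0, 0.023, -0.0]
wrist_force: [0.1, 0.0, 0.7]
opening: 1.001
shift mm [ 1.4  0.9 99. ] turn [-0.004  0.     0.003] turn [-0.    -0.006 -3.139] q6 1.04
```

```bash
python3 -m jog '[[[1,0.5,40],[-0.004,0,0],1],[[1,0.5,80],[-0.004,0,0],1],[[1,0.5,99],[-0.004,0,0],1],[[1,0.5,99],[-0.004,0,0],1],[[1,0.5,99],[-0.004,0,0],0.4],[[1,0.5,99],[-0.004,0,0],0],[[1,0.5,99],[-0.004,0,0],0],[[1,0.5,99],[-0.004,0,0],0],[[1,0.5,99],[-0.004,0,0],0],[[1,0.5,99],[-0.004,0,0],0],[[1,0.5,99],[-0.004,0,0],0]]'
python3 - <<'E'
from h import *
todo([0.6212,-0.0439,0.13],np.radians(-87.5))
E
```

```text
time_s: 12.3
eef_pos: [0.4369, -0.0961, 0.031]
eef_rot: [0.001, 1.0, 0.023, 0.001]
wrist_force: [-1.0, -0.1, 6.8]
opening: 0.152
shift mm [186.7 -43.4 -98.8] turn [ 0.001 -0.001  0.003] turn [ 2.000e-03  2.000e-03 -3.139e+00] q6 1.04
```

```bash
python3 -m jog '[[[0,0,-40],[0,0,0],0],[[0,0,-80],[0,0,0],0],[[40,-10,-99],[0,0,0],0],[[80,-19,-99],[0,0,0],0],[[120,-28,-99],[0,0,0],0],[[160,-37,-99],[0,0,0],0],[[186,-43,-99],[0,0,0],0],[[187,-43,-99],[0,0,0],0],[[187,-43,-80],[0,0,0],0],[[187,-43,-60],[0,0,0],0],[[187,-43,-54],[0,0,0],0],[[187,-43,-54],[0,0,0],0],[[187,-43,-54],[0,0,0],0]]'
python3 - <<'E'
from h import *
todo([0.6210,-0.0439,0.058],np.radians(-87.5))
c,p,d=grab('scene'); cv2.imwrite('pics/s6.png',cv2.resize(p[180:330,200:400,::-1],None,fx=4,fy=4))
E
```

```text
time_s: 13.38
eef_pos: [0.621, -0.0444, 0.0852]
eef_rot: [0.001, 1.0, 0.023, 0.0]
wrist_force: [0.7, -0.0, -1.4]
opening: 0.15
shift mm [-0.  -0.6 27.2] turn [ 0.001 -0.001  0.003] turn [ 1.000e-03  2.000e-03 -3.139e+00] q6 1.26
```

View pics/s6.png

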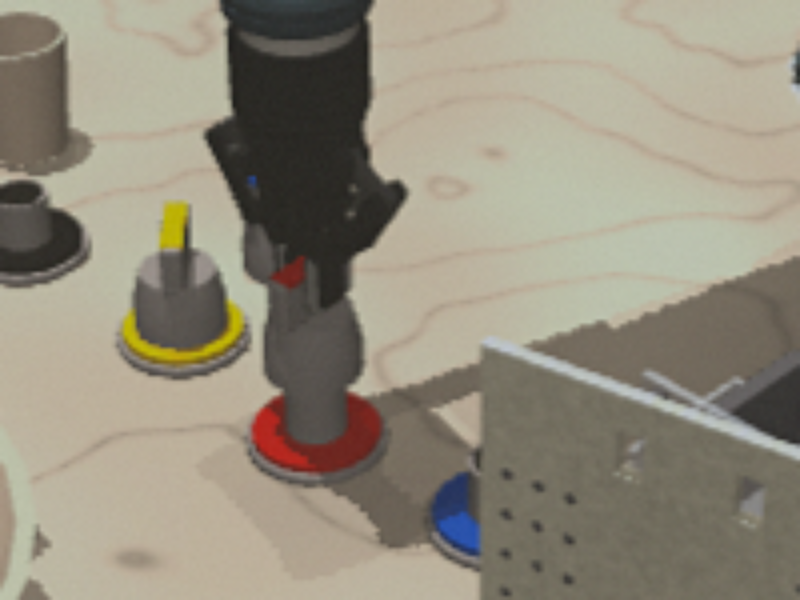

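```bash
python3 -m jog '[[[0,-0.5,10],[0,0,0],0],[[0,-0.5,20],[0,0,0],0],[[0,-0.5,28],[0,0,0],0],[[0,-0.5,29],[0,0,0],0],[[0,-0.5,29],[0,0,0],0]]'
python3 -m jog '[[[0,0,1.5],[0,0,-0.06],0],[[0,0,2],[0,0,-0.12],0],[[0,0,2],[0,0,-0.18],0],[[0,0,2],[0,0,-0.24],0],[[0,0,2],[0,0,-0.28],0],[[0,0,2],[0,0,-0.28],0]]'
```

```text
time_s: 13.85
eef_pos: [0.622, -0.0443, 0.0576]
eef_rot: [0.001, 1.0, 0.023, 0.001]
wrist_force: [-2.3, 0.8, 6.9]
opening: 0.153
time_s: 14.35
eef_pos: [0.6237, -0.0447, 0.0576]
eef_rot: [0.002, 0.987, 0.163, 0.003]
wrist_force: [-1.0, 0.3, 10.9]
opening: 0.154
```

```bash
python3 -m jog '[[[-1,0,1.5],[0,0,-0.06],0],[[-1,0,2],[0,0,-0.12],0],[[-1,0,2],[0,0,-0.18],0],[[-1,0,2],[0,0,-0.24],0],[[-1,0,2],[0,0,-0.28],0],[[-1,0,2],[0,0,-0.28],0]]'
```

```text
time_s: 14.85
eef_pos: [0.6239, -0.0444, 0.0575]
eef_rot: [0.002, 0.954, 0.301, 0.004]
wrist_force: [-2.7, 3.5, 13.5]
opening: 0.15
```

```bash
python3 -m jog '[[[-1,0,1.5],[0,0,-0.06],0],[[-1,0,2],[0,0,-0.12],0],[[-1,0,2],[0,0,-0.18],0],[[-1,0,2],[0,0,-0.24],0],[[-1,0,2],[0,0,-0.28],0],[[-1,0,2],[0,0,-0.28],0]]'
```

```text
time_s: 15.35
eef_pos: [0.6238, -0.0443, 0.057]
eef_rot: [0.003, 0.902, 0.432, 0.004]
wrist_force: [-2.7, 2.4, 11.8]
opening: 0.15
```

```bash
python3 -m jog '[[[-1,1,1],[0,0,-0.06],0],[[-1,1,1.5],[0,0,-0.12],0],[[-1,1,1.5],[0,0,-0.18],0],[[-1,1,1.5],[0,0,-0.24],0],[[-1,1,1.5],[0,0,-0.28],0],[[-1,1,1.5],[0,0,-0.28],0]]'
```

```text
time_s: 15.85
eef_pos: [0.6222, -0.0448, 0.0542]
eef_rot: [0.001, 0.833, 0.554, 0.003]
wrist_force: [-3.9, 2.3, 0.5]
opening: 0.152
```

```bash
python3 -m jog '[[[0,0,3],[0,0,0],0],[[0,0,6],[0,0,0],0],[[0,0,9],[0,0,0],0],[[0,0,11.5],[0,0,0],0],[[0,0,11.5],[0,0,0],0],[[0,0,11.5],[0,0,0],0]]'
```

```text
time_s: 16.35
eef_pos: [0.6222, -0.0446, 0.0437]
eef_rot: [0.001, 0.833, 0.554, 0.002]
wrist_force: [-6.3, 2.5, 10.5]
opening: 0.153
```

```bash
python3 -m jog '[[[0,0,0],[0,0,0],0.7],[[0,0,0],[0,0,0],0.7],[[0,0,0],[0,0,0],0.7],[[0,0,0],[0,0,0],0.7],[[0,0,-40],[0,0,0],0.8],[[0,0,-80],[0,0,0],1],[[0,0,-90],[0,0,0],1],[[0,0,-90],[0,0,0],1],[[0,0,-90],[0,0,0],1]]'
python3 - <<'E'
from det import *
c,p,d=grab('wrist'); detect(c,p,d)
cv2.imwrite('pics/w7.png',p[:,:,::-1])
todo([0.5002,-0.1915,0.13],np.radians(-112))
E
```

```text
time_s: 17.1
eef_pos: [0.6224, -0.0449, 0.1346]
eef_rot: [0.002, 0.833, 0.554, 0.003]
wrist_force: [0.4, -0.1, -0.9]
opening: 0.998
red [ 272  177   93   79 1779] flat z0.012 circ 621.2 -43.6 37.3 ell [621.2 -43.6] [74.  74.1]
red [ 309  217   22   76 1610] strip z0.086 c 620.2 -49.2 size 51.5 13.5 ang 66.7
yellow [ 316  325   83   62 1372] flat z0.012 circ 603.3 -177.8 38.0 ell [ 603.2 -178.1] [74.8 76.4]
yellow [367 397  25  19 255] strip z0.086 c 614.5 -177.4 size 16.0 14.2 ang 132.8
blue [ 175   11  106  115 5937] flat z0.012 circ 606.1 84.8 37.5 ell [606.   84.7] [74.3 74.7]
black [  0   0  17  33 333] flat z0.020 circ 479.4 174.4 10.2 ell [479.4 167.5] [11.6 31.4]
black [ 191   37   47   51 1866] flat z0.046 circ 599.8 93.2 16.5 ell [599.6  93.1] [32.4 32.9]
shift mm [-182.3  -54.9    2.3] turn [ 1.000e-03 -5.000e-03  1.558e+00] turn [ 5.000e-03  1.000e-03 -1.584e+00] q6 0.13
```

View pics/w7.png

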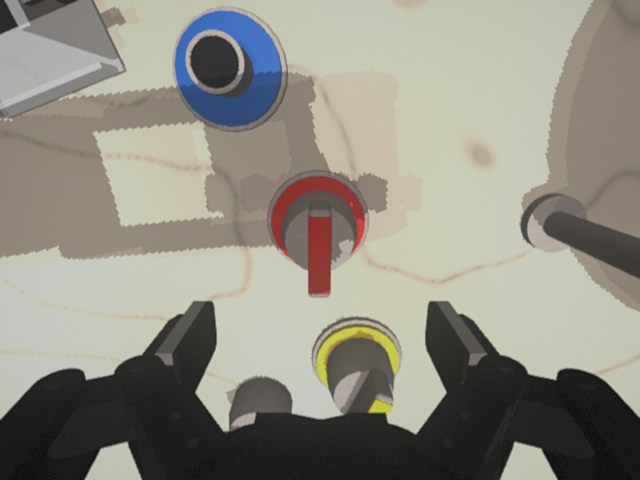

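```bash
python3 -m jog '[[[-182,-55,-15],[0,0,1.558],1],[[-182,-55,-15],[0,0,1.558],1],[[-182,-55,-15],[0,0,1.558],1],[[-182,-55,-15],[0,0,1.558],1],[[-182,-55,-15],[0,0,1.558],1],[[-182,-55,-15],[0,0,1.558],1],[[-182,-55,-15],[0,0,1.558],1],[[-182,-55,-15],[0,0,1.558],1],[[-182,-55,-15],[0,0,1.558],1],[[-182,-55,-15],[0,0,1.558],1],[[-182,-55,-15],[0,0,1.558],1],[[-182,-55,-15],[0,0,1.558],1],[[-182,-55,-15],[0,0,1.558],1],[[-182,-55,-15],[0,0,1.558],1]]'
python3 - <<'E'
from det import *
c,p,d=grab('wrist'); detect(c,p,d)
cv2.imwrite('pics/w8.png',p[:,:,::-1])
todo([0.5002,-0.1915,0.03],np.radians(-112))
E
```

```text
time_s: 18.32
eef_pos: [0.499, -0.1906, 0.1452]
eef_rot: [-0.002, 0.981, -0.192, 0.001]
wrist_force: [0.3, -0.1, 0.4]
opening: 1.003
red [  53   99   87   98 1893] flat z0.012 circ 621.1 -45.5 37.7 ell [621.1 -44.8] [74.  76.3]
red [   0  143   60   25 1369] strip z0.086 c 621.9 -43.3 size 37.2 14.8 ang 66.2
yellow [ 188   48  117  106 4574] strip z0.085 c 598.7 -187.5 size 64.8 58.8 ang 7.2
blue [  0 198  19  65 859] flat z0.012 circ 592.5 63.0 29.0 ell [590.9  61.8] [24.8 54.3]
blue [ 312  205   21   70 1370] strip z0.073 c 500.6 -192.5 size 48.3 13.1 ang 158.3
black [ 394    0  107   72 3105] flat z0.012 circ 603.5 -330.0 37.5 ell [ 600.3 -329. ] [63.1 74.7]
black [443   0  47  24 859] flat z0.046 circ 606.8 -344.8 16.1 ell [ 604.3 -343.8] [19.6 31.7]
shift mm [  1.2   0.8 115.5] turn [-0.003 -0.001  0.001] turn [ 1.000e-03 -5.000e-03 -3.141e+00] q6 1.36
```

```bash
python3 -m jog '[[[1,1,40],[0,0,0],1],[[1,1,80],[0,0,0],1],[[1,1,115],[0,0,0],1],[[1,1,115],[0,0,0],1],[[1,1,115],[0,0,0],1],[[1,1,115],[0,0,0],0.4],[[1,1,115],[0,0,0],0],[[1,1,115],[0,0,0],0],[[1,1,115],[0,0,0],0],[[1,1,115],[0,0,0],0],[[1,1,115],[0,0,0],0],[[1,1,115],[0,0,0],0]]'
python3 - <<'E'
from h import *
todo([0.5002,-0.1915,0.13],np.radians(-112))
todo([0.6058,0.0847,0.15],np.radians(-112))
E
```

```text
time_s: 19.37
eef_pos: [0.5006, -0.1921, 0.0315]
eef_rot: [-0.001, 0.982, -0.19, 0.002]
wrist_force: [-0.7, 0.5, 6.9]
opening: 0.153
shift mm [ -0.4  -0.7 -98.5] turn [-0.003 -0.003  0.001] turn [ 0.004 -0.004 -3.14 ] q6 1.36
shift mm [  -5.5 -296.4 -117.7] turn [-0.003 -0.003  0.001] turn [ 0.004 -0.004 -3.14 ] q6 1.36
```

```bash
python3 -m jog '[[[0,0,-40],[0,0,0],0],[[0,0,-80],[0,0,0],0],[[-1,-40,-118],[0,0,0],0],[[-2,-80,-118],[0,0,0],0],[[-2,-120,-118],[0,0,0],0],[[-3,-160,-118],[0,0,0],0],[[-4,-200,-118],[0,0,0],0],[[-5,-240,-118],[0,0,0],0],[[-5,-280,-118],[0,0,0],0],[[-5.5,-296,-118],[0,0,0],0],[[-5.5,-296,-118],[0,0,0],0],[[-5.5,-296,-90],[0,0,0],0],[[-5.5,-296,-60],[0,0,0],0],[[-5.5,-296,-54],[0,0,0],0],[[-5.5,-296,-54],[0,0,0],0],[[-5.5,-296,-54],[0,0,0],0]]'
python3 - <<'E'
from h import *
todo([0.6055,0.0847,0.058],np.radians(-112))
c,p,d=grab('side'); cv2.imwrite('pics/s8.png',cv2.resize(p[200:350,200:400,::-1],None,fx=4,fy=4))
E
```

```text
time_s: 20.7
eef_pos: [0.6058, 0.0838, 0.0866]
eef_rot: [-0.001, 0.982, -0.191, 0.001]
wrist_force: [-0.0, 0.3, -1.0]
opening: 0.151
shift mm [-0.7 -0.7 28.6] turn [-0.003 -0.002  0.   ] turn [ 3.000e-03 -4.000e-03 -3.141e+00] q6 1.9
```

View pics/s8.png

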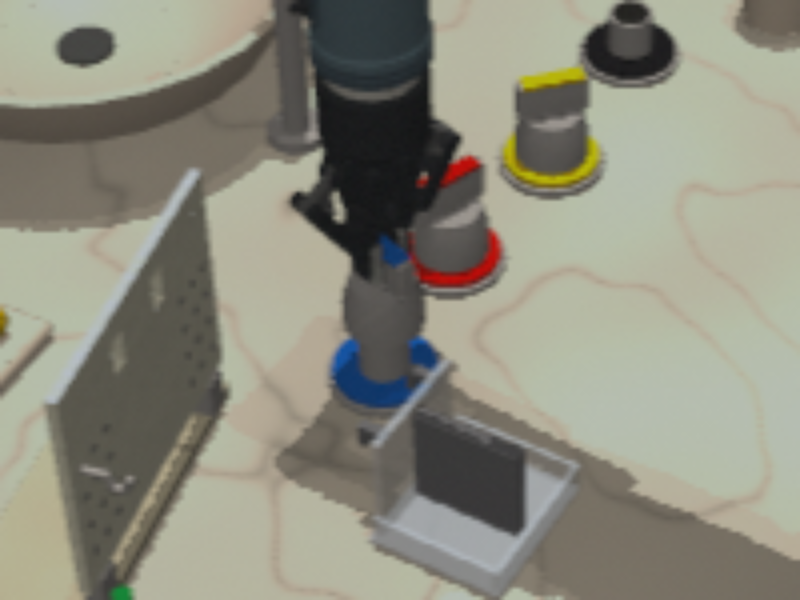

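```bash
python3 -m jog '[[[-0.5,-0.5,10],[0,0,0],0],[[-0.5,-0.5,20],[0,0,0],0],[[-0.5,-0.5,28],[0,0,0],0],[[-0.5,-0.5,30],[0,0,0],0],[[-0.5,-0.5,30],[0,0,0],0]]'
python3 -m jog '[[[0,0,1.5],[0,0,-0.06],0],[[0,0,2],[0,0,-0.12],0],[[0,0,2],[0,0,-0.18],0],[[0,0,2],[0,0,-0.24],0],[[0,0,2],[0,0,-0.28],0],[[0,0,2],[0,0,-0.28],0]]'
```

```text
time_s: 21.17
eef_pos: [0.607, 0.0843, 0.058]
eef_rot: [-0.001, 0.982, -0.191, 0.003]
wrist_force: [-1.0, 0.0, 4.2]
opening: 0.154
time_s: 21.67
eef_pos: [0.6067, 0.0843, 0.0556]
eef_rot: [-0.001, 0.999, -0.051, 0.002]
wrist_force: [-0.3, -0.2, -1.0]
opening: 0.153
```

```bash
python3 -m jog '[[[0,0,1.5],[0,0,-0.06],0],[[0,0,1.5],[0,0,-0.12],0],[[0,0,1.5],[0,0,-0.18],0],[[0,0,1.5],[0,0,-0.24],0],[[0,0,1.5],[0,0,-0.28],0],[[0,0,1.5],[0,0,-0.28],0]]'
```

```text
time_s: 22.17
eef_pos: [0.6062, 0.085, 0.0533]
eef_rot: [-0.001, 0.996, 0.089, 0.002]
wrist_force: [0.6, 3.0, -2.4]
opening: 0.153
```

```bash
python3 -m jog '[[[0,0,2],[0,0,0.1],0],[[0,0,5],[0,0,0.14],0],[[0,0,8],[0,0,0.14],0],[[0,0,10.5],[0,0,0.14],0],[[0,0,10.5],[0,0,0.14],0],[[0,0,10.5],[0,0,0.14],0]]'
```

```text
time_s: 22.67
eef_pos: [0.6064, 0.0849, 0.0445]
eef_rot: [-0.001, 1.0, 0.019, 0.002]
wrist_force: [-6.7, 0.4, 13.3]
opening: 0.15
```

```bash
python3 -m jog '[[[0,0,0],[0,0,0],0.7],[[0,0,0],[0,0,0],0.7],[[0,0,0],[0,0,0],0.7],[[0,0,0],[0,0,0],0.7],[[0,0,-40],[0,0,0],0.8],[[0,0,-80],[0,0,0],1],[[0,0,-120],[0,0,0],1],[[-30,0,-160],[0,0,0],1],[[-60,-40,-200],[0,0,0],1],[[-80,-80,-240],[0,0,0],1],[[-80,-110,-270],[0,0,0],1],[[-80,-120,-280],[0,0,0],1],[[-80,-120,-280],[0,0,0],1],[[-80,-120,-280],[0,0,0],1]]'
python3 - <<'E'
from det import *
for n in ['wrist','scene','side']:
    c,p,d=grab(n); np.savez(n+'9.npz',p=p,d=d,**{k:np.array(v) for k,v in c.items()})
    if n=='wrist': detect(c,p,d)
    cv2.imwrite(f'pics/{n}9.png',p[:,:,::-1])
print(get_obs()['q'])
E
```

```text
time_s: 23.83
eef_pos: [0.5216, 0.2039, 0.3286]
eef_rot: [-0.002, 1.0, 0.021, 0.005]
wrist_force: [0.4, -0.7, -0.7]
opening: 1.0
red [493  86  49  62 781] flat z0.012 circ 620.7 -43.1 37.1 ell [620.6 -43.3] [73.2 73.6]
red [539  99  45  32 630] strip z0.086 c 621.6 -52.9 size 50.3 14.0 ang 66.6
yellow [594 106  46  61 845] flat z0.012 circ 602.2 -177.1 37.8 ell [ 601.8 -176. ] [71.  74.8]
blue [389  94  42  62 680] flat z0.012 circ 605.6 85.3 37.0 ell [605.5  85.7] [72.7 73.5]
blue [428 100  18  49 622] strip z0.086 c 606.0 80.6 size 50.2 15.1 ang 1.9
black [  73  108   85   57 1306] flat z0.050 circ 581.6 468.8 55.1 ell [572.4 510.3] [ 72.7 204.6]
black [ 61 138  49  13 436] strip z0.132 c 569.4 468.4 size 53.2 13.0 ang 92.3
green [ 50 138  60  13 544] strip z0.143 c 569.1 474.9 size 66.2 13.0 ang 92.3
[1.54299722e-01 7.25010629e-02 1.51629367e+00 6.49738308e-04
 1.55135551e+00 1.68718651e+00]
```

View pics/wrist9.png

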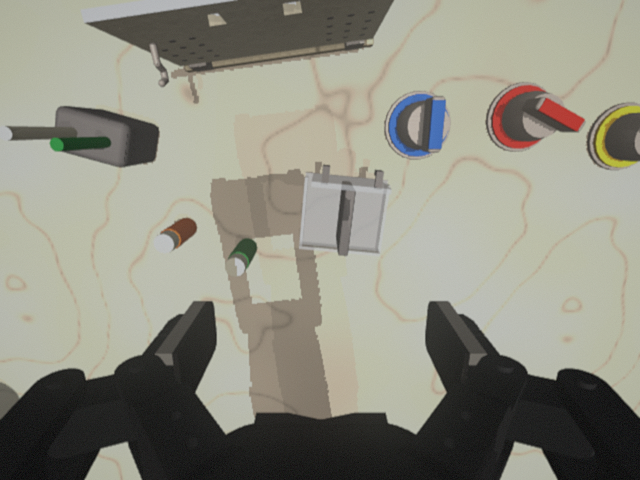

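View pics/side9.png

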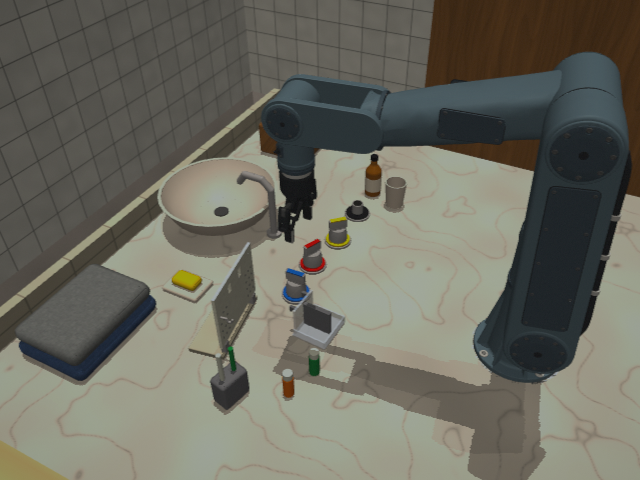

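View pics/scene9.png

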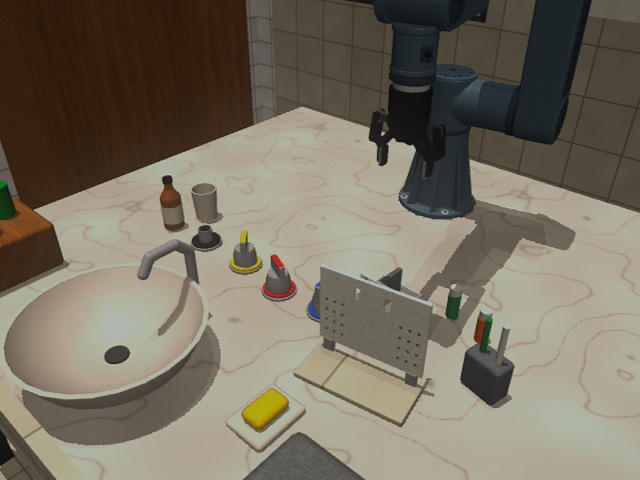

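```bash
cat > board.py <<'E'
from h import *
def load(n):
    f=np.load(n); return {k:f[k] for k in ['fx','fy','cx','cy','world_from_camera']},f['p'],f['d']
c,p,d=load('wrist9.npz'); W=pts(c,d)
x=p[0:110,70:410]; cv2.imwrite('pics/w9z.png',cv2.resize(x[:,:,::-1],None,fx=2.3,fy=2.3,interpolation=cv2.INTER_CUBIC))
poly=np.array([[125,28],[370,5],[352,38],[190,60]],np.int32)
m=np.zeros(d.shape,np.uint8); cv2.fillPoly(m,[poly],1)
q=W[m>0]; q=q[~np.isnan(q).any(1)]; 
ref=np.median(q,0)
for it in range(4):
    mu=q.mean(0); n=np.linalg.svd(q-mu,full_matrices=False)[2][2]; r=(q-mu)@n; q=q[abs(r)<3*np.median(abs(r))+.001]
print(mu,n*np.sign(n[0]),len(q),np.std(r))
def hit(u,v,c=c):
    M=c['world_from_camera']; dd=M[:3,:3]@np.array([(u-c['cx'])/c['fx'],(v-c['cy'])/c['fy'],1]); o=M[:3,3]
    return o+dd*((mu-o)@n)/(dd@n)
E
python3 - <<'E'
from board import *
for u,v in [(217,19),(292,8),(90,22),(152,64)]: print(u,v,np.round(hit(u,v)*1000,1),np.round(W[v,u]*1000,1))
E
```

```text
[0.67564065 0.26813146 0.12637013] [ 0.98584216  0.16766724 -0.00171168] 7306 0.0002187138547807308
217 19 [672.2 288.6 179. ] [675.4 292.1 166.3]
292 8 [681.9 232.1 178.8] [685.9 233.3 164.5]
90 22 [659.  366.6 210.8] [658.6 365.5 212.7]
152 64 [654.9 389.4  67.7] [664.4 418.5   1.1]
```

View pics/w9z.png

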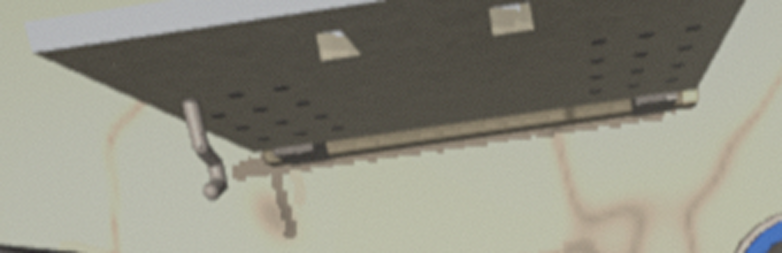

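```bash
python3 - <<'E'
from board import *
yv=np.array([-n[1],n[0],0])*np.sign(n[0]); 
for name,cs in [('L',[(317,33),(345,30),(358,55),(323,60)]),('R',[(490,8),(528,3),(533,30),(495,36)])]:
    for a,b in cs:
        X=hit(a/2.3+70,b/2.3); print(name,np.round(X*1000,1),round((X-mu)@yv*1000,1))
for a,b in [(38,52),(745,0),(698,92),(258,150)]:
    X=hit(a/2.3+70,b/2.3); print('corner',np.round(X*1000,1),round((X-mu)@yv*1000,1))
# check via side and scene cameras with plane
for f in ['side9.npz','scene9.npz']:
    c2,p2,d2=load(f); M=np.linalg.inv(c2['world_from_camera']); im=p2[:,:,::-1].copy()
    cc=[]
    for t in (-37,-23,23,37):
        for z in (.165,.191):
            X=mu+yv*(t/1000); X=X.copy(); X[2]=z; q=M[:3,:3]@X+M[:3,3]; cc.append((c2['fx']*q[0]/q[2]+c2['cx'],c2['fy']*q[1]/q[2]+c2['cy']))
    print(f,np.round(cc,1).tolist())
    u,v=np.mean(cc,0).astype(int); z=cv2.resize(im[v-45:v+75,u-70:u+70],None,fx=5,fy=5,interpolation=cv2.INTER_CUBIC)
    for a,b in cc: cv2.circle(z,(int((a-u+70)*5),int((b-v+45)*5)),3,(0,0,255),-1)
    cv2.imwrite('pics/'+f[:4]+'slot.png',z)
E
```

```text
[0.67564065 0.26813146 0.12637013] [ 0.98584216  0.16766724 -0.00171168] 7306 0.0002187138547807308
L [671.7 291.7 191.9] 23.9
L [673.2 283.2 190.8] 15.2
L [672.7 285.8 164.5] 17.9
L [670.6 297.9 164.6] 30.2
R [681.  237.6 191.2] -31.0
R [683.  225.8 190.7] -43.0
R [682.9 225.7 163.6] -43.1
R [680.7 238.7 163.2] -29.8
corner [658.6 369.1 210.7] 102.4
corner [695.2 153.6 162.4] -116.1
corner [695.3 151.6  30.7] -118.2
corner [658.7 366.7  41.7] 100.0
side9.npz [[239.9, 275.1], [238.9, 267.6], [237.7, 278.7], [236.7, 271.2], [230.3, 291.0], [229.2, 283.5], [228.0, 294.9], [226.8, 287.4]]
scene9.npz [[358.1, 295.8], [358.7, 284.6], [364.9, 298.3], [365.5, 287.1], [387.5, 306.9], [388.5, 295.6], [394.6, 309.6], [395.7, 298.2]]
```

View pics/sideslot.png

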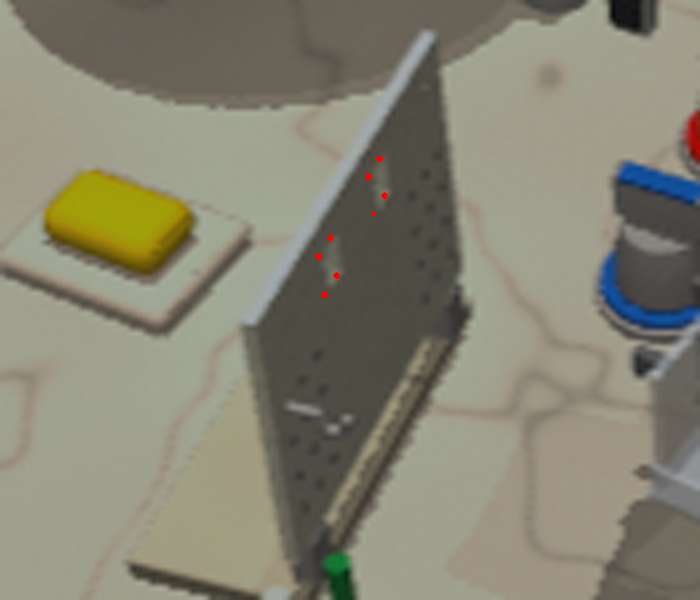

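View pics/scenslot.png

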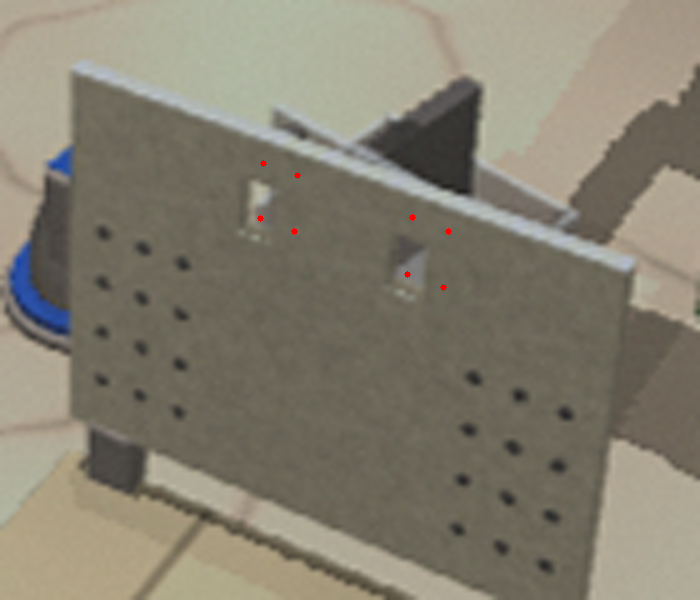

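```bash
python3 -m jog '[[[-40,-20,0],[0,0.12,-0.1],1],[[-60,-40,0],[0,0.24,-0.14],1],[[-60,-40,0],[0,0.36,-0.14],1],[[-60,-40,0],[0,0.48,-0.14],1],[[-60,-40,0],[0,0.6,-0.14],1],[[-60,-40,0],[0,0.7,-0.14],1],[[-60,-40,0],[0,0.7,-0.14],1],[[-60,-40,0],[0,0.7,-0.14],1]]'
python3 - <<'E'
from h import *
c,p,d=grab('wrist'); np.savez('wrist10.npz',p=p,d=d,**{k:np.array(v) for k,v in c.items()})
cv2.imwrite('pics/w10.png',p[:,:,::-1])
E
```

```text
time_s: 24.65
eef_pos: [0.4576, 0.2369, 0.3192]
eef_rot: [-0.006, 0.936, 0.086, 0.34]
wrist_force: [0.4, 0.8, 0.0]
opening: 0.996
```

View pics/w10.png

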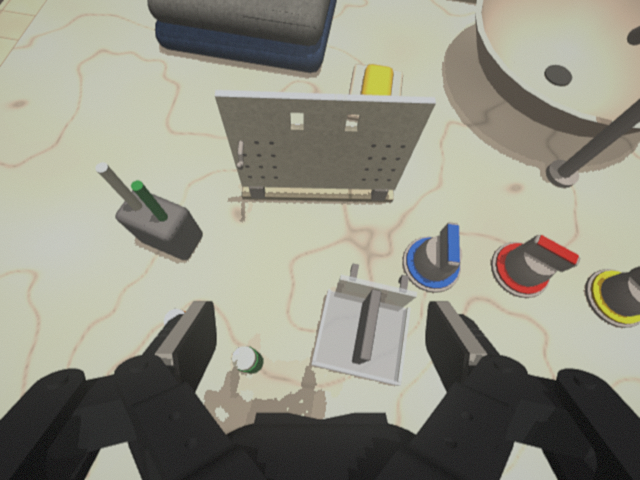

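```bash
python3 - <<'E'
from h import *
f=np.load('wrist10.npz'); c={k:f[k] for k in ['fx','fy','cx','cy','world_from_camera']}; p,d=f['p'],f['d']; W=pts(c,d)
poly=np.array([[232,108],[422,110],[392,180],[250,178]],np.int32); m=np.zeros(d.shape,np.uint8); cv2.fillPoly(m,[poly],1)
q=W[m>0]; q=q[~np.isnan(q).any(1)]
for it in range(5):
    mu=q.mean(0); n=np.linalg.svd(q-mu,full_matrices=False)[2][2]; r=(q-mu)@n; q=q[abs(r)<3*np.median(abs(r))+.0005]
n*=np.sign(n[0]); print('plane',mu,n,np.degrees(np.arctan2(n[1],n[0])))
yv=np.array([-n[1],n[0],0]); yv/=np.linalg.norm(yv)
def hit(u,v):
    M=c['world_from_camera']; dd=M[:3,:3]@np.array([(u-c['cx'])/c['fx'],(v-c['cy'])/c['fy'],1]); o=M[:3,3]
    return o+dd*((mu-o)@n)/(dd@n)
g=cv2.cvtColor(p,cv2.COLOR_RGB2GRAY)
for x0,x1 in [(283,312),(338,366)]:
    s=g[104:140,x0:x1].astype(int); mm=((s>150)).astype(np.uint8)
    k,l,st,ce=cv2.connectedComponentsWithStats(mm); i=1+np.argmax(st[1:,4]); print(st[i])
    uv=np.argwhere(l==i)[:,::-1]+[x0,104]
    X=np.array([hit(*a) for a in uv]); t=(X-mu)@yv*1000
    print('t',np.percentile(t,[1,50,99]).round(1),t.mean().round(1),'z',np.percentile(X[:,2]*1000,[1,99]).round(1),'ctr',X.mean(0).round(4))
for u,v in [(218,97),(434,101),(247,186),(394,186)]:
    X=hit(u,v); print('corner',X.round(4),((X-mu)@yv*1000).round(1))
print('hook depth',W[155,240],W[150,241],((W[155,240]-mu)@yv), (W[155,240]-mu)@n)
cv2.imwrite('pics/w10z.png',np.hstack([cv2.resize(p[85:205,210:450,::-1],None,fx=3.3,fy=3.3,interpolation=cv2.INTER_CUBIC)]))
cv2.imwrite('pics/w10c.png',cv2.resize(p[255:395,300:430,::-1],None,fx=4.2,fy=4.2,interpolation=cv2.INTER_CUBIC))
E
```

```text
plane [0.67696069 0.25981063 0.13876386] [ 0.98585545  0.16759087 -0.0015305 ] 9.647787716164101
[  8   9  13  16 197]
t [25.3 31.8 38.3] 31.9 z [167.  190.9] ctr [0.6717 0.2913 0.1795]
[ 8 16 11 11 96]
t [-33.3 -27.2 -21. ] -26.9 z [166.2 182.4] ctr [0.6815 0.2333 0.1744]
corner [0.6588 0.367  0.2097] 108.7
corner [0.6947 0.1561 0.2139] -105.2
corner [0.6594 0.3625 0.0399] 104.2
corner [0.6943 0.157  0.0488] -104.3
hook depth [0.64185705 0.35171569 0.14137897] [0.64824408 0.35206724 0.1420783 ] 0.09648826516860784 -0.019208666281960274
```

View pics/w10z.png

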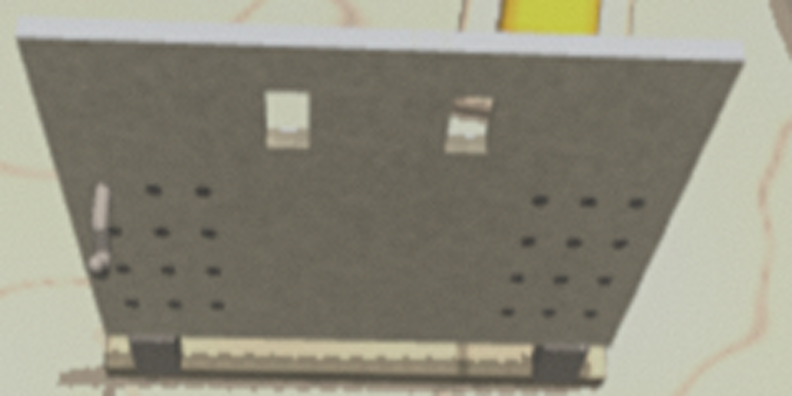

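View pics/w10c.png

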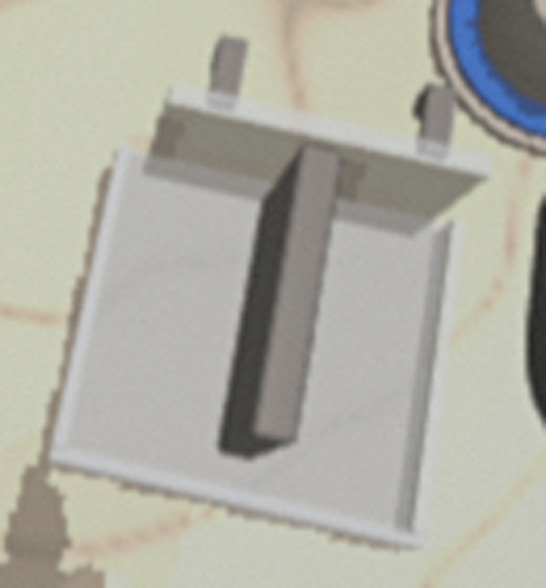

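```bash
python3 - <<'E'
from h import *
f=np.load('wrist10.npz'); c={k:f[k] for k in ['fx','fy','cx','cy','world_from_camera']}
P=lambda a,b,z: ray(c,a/4.2+300,b/4.2+255,z)*1000
A=[P(a,b,80) if 0 else P(a,b,.08) for a,b in [(305,148),(340,152),(296,440),(255,435)]]
back=(A[0]+A[1])/2; front=(A[2]+A[3])/2; v=back-front; ang=np.degrees(np.arctan2(v[1],v[0])); print(np.round(A,1),np.linalg.norm(v),ang)
# back plate top outer ends (z=86) and claws
L,Rr=P(170,88,.086),P(488,165,.086); w=L-Rr; print('plate',L.round(1),Rr.round(1),np.linalg.norm(w),np.degrees(np.arctan2(-w[0],w[1])))
cl=[P(230,105,.083),P(435,152,.083)]; print('claw roots',np.round(cl,1))
u=v/np.linalg.norm(v); mid=(back+front)/2; org=mid-4*u; print('mid',mid,'org',org,'balance',org+10*u)
E
```

```text
[[529.6 175.3  80. ]
 [530.2 165.5  80. ]
 [452.6 169.2  80. ]
 [452.1 179.8  80. ]] 77.67248367399763 -3.002511003546705
plate [538.1 215.2  86. ] [532.1 125.9  86. ] 89.43091568079386 -3.866936138826662
claw roots [[537.2 197.8  83. ]
 [534.  140.   83. ]]
mid [491.13293632 172.4596464   80.        ] org [487.13842736 172.66916528  80.        ] balance [497.12469976 172.14536807  80.        ]
```

```bash
python3 - <<'E'
from h import *
todo([0.4875,0.1727,0.14],np.radians(-93.3))
E
```

```text
shift mm [-105.4   59.8  152.8] turn [-0.033 -0.698  0.23 ] turn [ 1.001 -0.047 -2.738] q6 1.82
```

```bash
python3 -m jog '[[[-20,20,30],[-0.005,-0.1,0.04],1],[[-40,30,60],[-0.01,-0.22,0.08],1],[[-60,40,90],[-0.015,-0.34,0.12],1],[[-80,50,120],[-0.02,-0.46,0.16],1],[[-105,60,153],[-0.03,-0.58,0.2],0.8],[[-105,60,153],[-0.033,-0.698,0.23],0.7],[[-105,60,153],[-0.033,-0.698,0.23],0.7],[[-105,60,153],[-0.033,-0.698,0.23],0.7],[[-105,60,153],[-0.033,-0.698,0.23],0.7]]'
python3 - <<'E'
from h import *
todo([0.4875,0.1727,0.045],np.radians(-93.3))
c,p,d=grab('wrist'); cv2.imwrite('pics/w11.png',p[:,:,::-1]); np.savez('wrist11.npz',p=p,d=d,**{k:np.array(v) for k,v in c.items()})
E
```

```text
time_s: 25.45
eef_pos: [0.4895, 0.1724, 0.1406]
eef_rot: [-0.0, 1.0, -0.029, 0.001]
wrist_force: [-0.7, -0.1, 1.6]
opening: 0.703
shift mm [-2.3 -0.1 95.6] turn [-0.001 -0.003  0.   ] turn [ 4.000e-03 -1.000e-03 -3.141e+00] q6 1.74
```

View pics/w11.png

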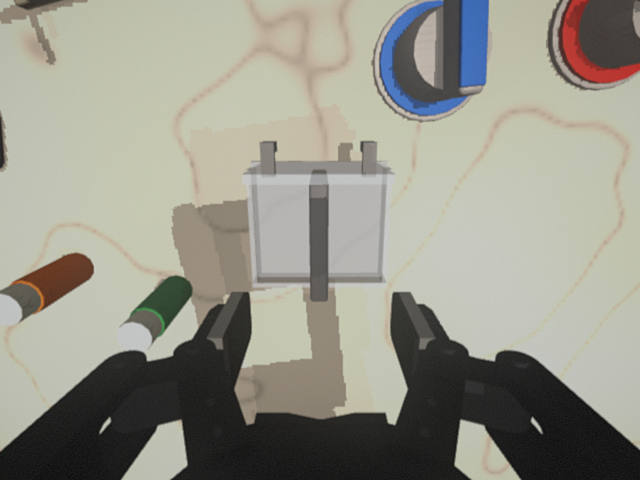

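```bash
python3 -m jog '[[[-2,0,40],[0,0,0],0.7],[[-2,0,75],[0,0,0],0.7],[[-2,0,95],[0,0,0],0.7],[[-2,0,95],[0,0,0],0.7],[[-2,0,95],[0,0,0],0.4],[[-2,0,95],[0,0,0],0],[[-2,0,95],[0,0,0],0],[[-2,0,95],[0,0,0],0],[[-2,0,95],[0,0,0],0],[[-2,0,95],[0,0,0],0]]'
python3 - <<'E'
from h import *
todo([0.4875,0.1727,0.20],np.radians(-93.3))
c,p,d=grab('wrist'); cv2.imwrite('pics/w12.png',p[:,:,::-1])
E
```

```text
time_s: 26.33
eef_pos: [0.489, 0.1732, 0.0486]
eef_rot: [-0.001, 1.0, -0.028, 0.004]
wrist_force: [-1.0, -0.2, 9.0]
opening: 0.125
shift mm [  -0.3    0.4 -151.4] turn [-0.001 -0.008  0.001] turn [ 1.20e-02 -2.00e-03 -3.14e+00] q6 1.74
```

View pics/w12.png

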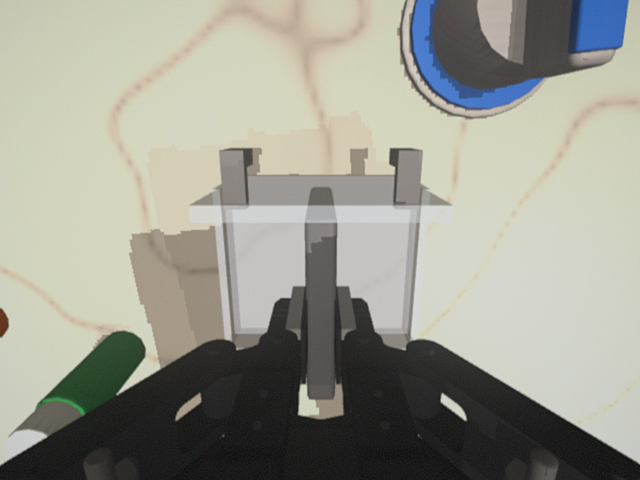

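```bash
python3 -m jog '[[[0,0,-30],[0,0,0],0],[[0,0,-70],[0,0.004,0],0],[[0,0,-110],[0,0.008,0],0],[[0,0,-131],[0,0.008,0],0],[[0,0,-131],[0,0.008,0],0],[[0,0,-131],[0,0.008,0],0],[[0,0,-131],[0,0.008,0],0]]'
python3 - <<'E'
from h import *
c,p,d=grab('wrist'); cv2.imwrite('pics/w13.png',p[:,:,::-1]); np.savez('wrist13.npz',p=p,d=d,**{k:np.array(v) for k,v in c.items()})
P,r,o=tool(); print(P,r.as_matrix().round(4)); np.savez('t13.npz',P=P,r=r.as_matrix())
c,p,d=grab('scene'); cv2.imwrite('pics/s13.png',cv2.resize(p[180:330,300:500,::-1],None,fx=4,fy=4))
E
```

```text
time_s: 26.97
eef_pos: [0.487, 0.173, 0.1784]
eef_rot: [-0.0, 1.0, -0.028, 0.007]
wrist_force: [-0.1, -1.0, -3.8]
opening: 0.123
[0.48652838 0.17290715 0.1776595 ] [[ 9.983e-01 -5.630e-02  1.220e-02]
 [-5.630e-02 -9.984e-01  1.000e-04]
 [ 1.220e-02 -8.000e-04 -9.999e-01]]
```

View pics/w13.png

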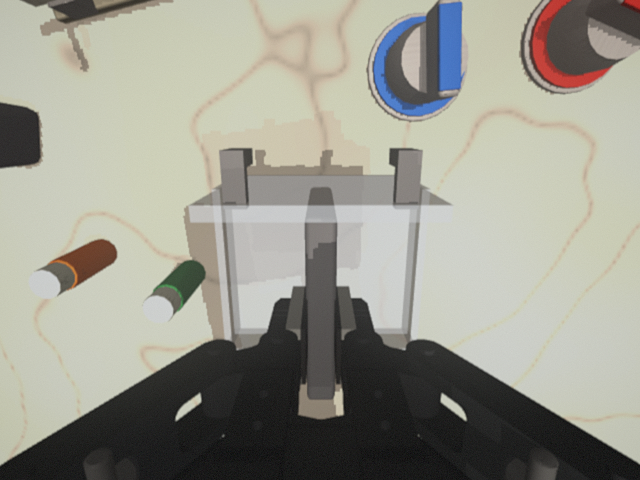

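View pics/s13.png

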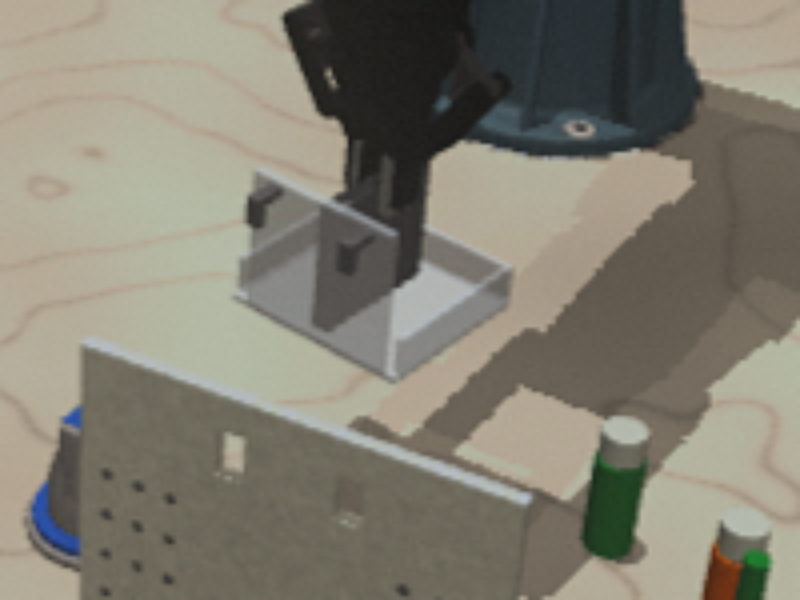

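```bash
python3 - <<'E'
from h import *
f=np.load('wrist13.npz'); c={k:f[k] for k in ['fx','fy','cx','cy','world_from_camera']}; t=np.load('t13.npz'); P,r=t['P'],R.from_matrix(t['r'])
z0=P[2]-.0486
W=pts(c,f['d'])
for nm,u,v,h in [('plateL',191,205,.086),('plateR',450,205,.086),('clawtipL',235,149,.083),('clawtipR',405,149,.083),('clawrootL',234,203,.083),('clawrootR',406,203,.083)]:
    print(nm,(r.inv().apply(ray(c,u,v,z0+h)-P)*1000).round(1), (r.inv().apply(W[v+3,u]-P)*1000).round(1))
print('z0',z0, 'row',(W[155,235]), W[212,300])
todo([0,0,0])
E
```

```text
plateL [ 49.8 -44.3 -36.8] [ 49.2 -43.6 -38.8]
plateR [ 49.7  44.7 -36.8] [ 48.9  44.4 -37.8]
clawtipL [ 68.3 -28.6 -33.5] [ 67.4 -28.4 -34.5]
clawtipR [ 68.3  28.7 -33.6] [ 67.3  28.6 -34.1]
clawrootL [ 49.9 -30.2 -33.8] [ 49.8 -29.1 -38.6]
clawrootR [ 49.8  30.3 -33.8] [ 49.8  29.1 -38.8]
z0 0.1290594979106601 row [0.5540121  0.1976262  0.21291845] [0.5338053  0.17705851 0.21551314]
shift mm [-478.   200.1  171.7] q6 1.74
```

```bash
python3 - <<'E'
from h import *
todo([.5879,.2471,.1525],np.radians(-80.35))
E
```

```text
shift mm [ 96.8 -79.8  26.1] turn [ 0.001 -0.012 -0.225] turn [-1.700e-02 -1.000e-03  2.917e+00] q6 1.74
```

```bash
python3 -m jog '[[[25,-20,5],[0,-0.005,-0.08],0],[[55,-45,10],[0,-0.005,-0.16],0],[[85,-70,20],[0,-0.005,-0.225],0],[[97,-80,26],[0,-0.005,-0.225],0],[[97,-80,26],[0,-0.005,-0.225],0],[[97,-80,26],[0,-0.005,-0.225],0],[[97,-80,26],[0,-0.005,-0.225],0]]'
python3 - <<'E'
from h import *
todo([.5879,.2471,.1525],np.radians(-80.35))
c,p,d=grab('wrist'); cv2.imwrite('pics/w14.png',p[:,:,::-1]); np.savez('wrist14.npz',p=p,d=d,**{k:np.array(v) for k,v in c.items()})
for n,(a,b,e,f) in {'scene':(230,380,280,480),'side':(220,370,180,380)}.items():
    c,p,d=grab(n); cv2.imwrite(f'pics/{n}14.png',cv2.resize(p[a:b,e:f,::-1],None,fx=4,fy=4,interpolation=cv2.INTER_CUBIC))
E
```

```text
time_s: 27.65
eef_pos: [0.5867, 0.2468, 0.1507]
eef_rot: [0.001, 0.996, 0.084, 0.001]
wrist_force: [-0.1, 0.2, -2.5]
opening: 0.125
shift mm [ 1.3 -0.1 -1.8] turn [ 0.002 -0.003  0.   ] turn [ 4.000e-03  3.000e-03 -3.141e+00] q6 1.62
```

View pics/w14.png

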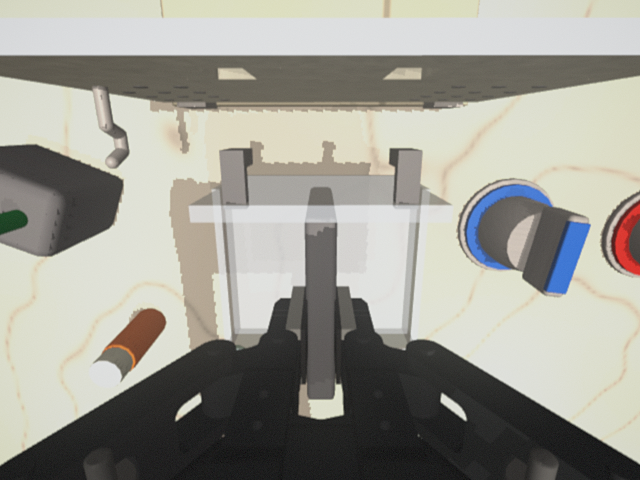

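View pics/scene14.png

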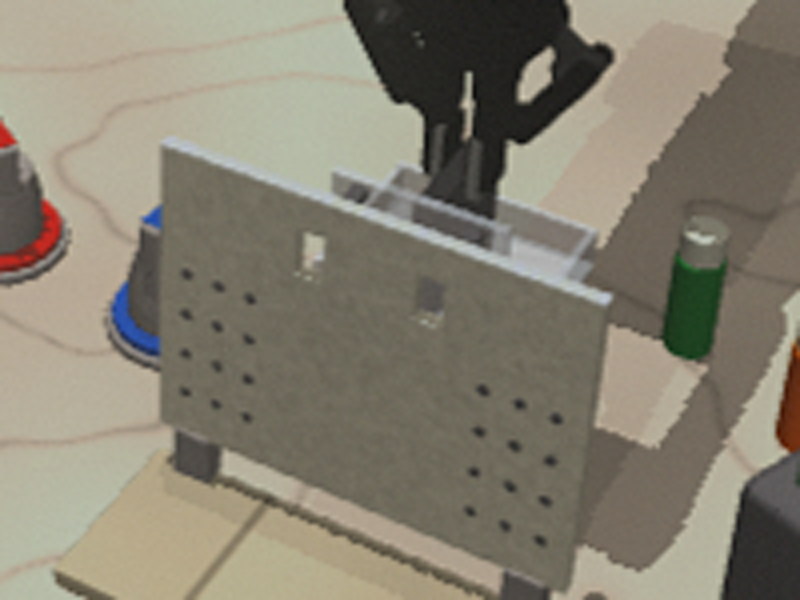

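View pics/side14.png

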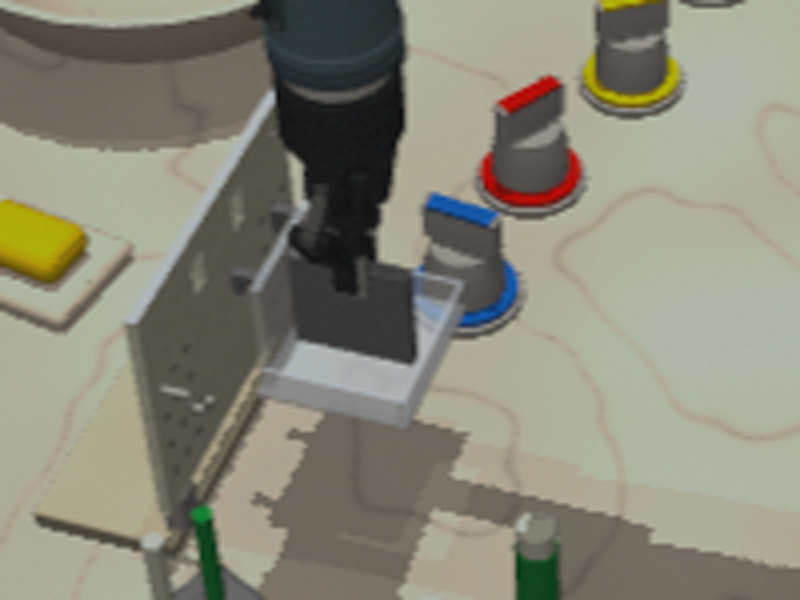

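```bash
python3 -m jog '[[[5,0,-2],[0,-0.003,0],0],[[13,0,-2],[0,-0.003,0],0],[[21,0,-2],[0,-0.003,0],0],[[27,0,-2],[0,-0.003,0],0],[[27,0,-2],[0,-0.003,0],0]]'
python3 - <<'E'
from h import *
c,p,d=grab('wrist'); cv2.imwrite('pics/w15.png',p[:,:,::-1])
todo([.6273,.2538,.1525],np.radians(-80.35))
E
```

```text
time_s: 28.22
eef_pos: [0.6158, 0.2512, 0.1551]
eef_rot: [0.001, 0.996, 0.084, 0.002]
wrist_force: [-0.3, -0.0, -2.5]
opening: 0.119
shift mm [12.6 -0.5  2.3] turn [ 0.001 -0.003 -0.001] turn [-5.000e-03 -2.000e-03  3.141e+00] q6 1.61
```

View pics/w15.png

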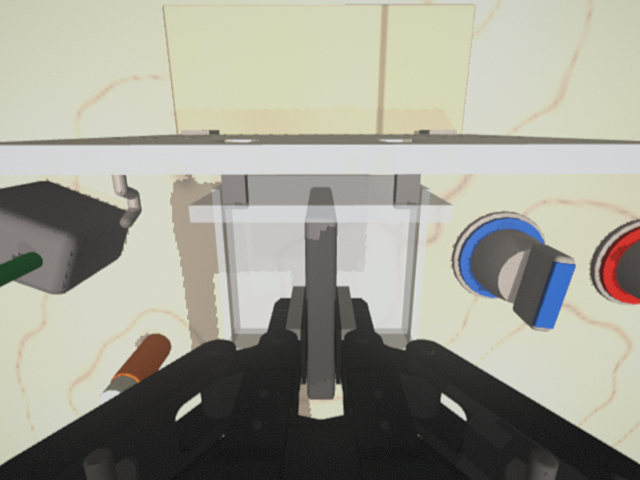

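```bash
python3 -m jog '[[[2,-0.3,2.5],[0,0,0],0],[[6,-0.5,3],[0,0,0],0],[[10,-0.5,3],[0,0,0],0],[[13,-0.5,3],[0,0,0],0],[[13.5,-0.5,3],[0,0,0],0],[[13.5,-0.5,3],[0,0,0],0]]'
python3 - <<'E'
from h import *
for n,(a,b,e,f) in {'scene':(230,380,280,480),'side':(220,370,180,380)}.items():
    c,p,d=grab(n); cv2.imwrite(f'pics/{n}15.png',cv2.resize(p[a:b,e:f,::-1],None,fx=4,fy=4,interpolation=cv2.INTER_CUBIC))
todo([.6273,.2538,.1525],np.radians(-80.35))
E
```

```text
time_s: 28.77
eef_pos: [0.6282, 0.254, 0.1516]
eef_rot: [0.001, 0.996, 0.084, 0.002]
wrist_force: [-0.9, 0.1, -2.3]
opening: 0.122
shift mm [-0.9  0.  -0.7] turn [ 0.001 -0.004 -0.001] turn [-6.000e-03 -2.000e-03  3.141e+00] q6 1.61
```

View pics/scene15.png

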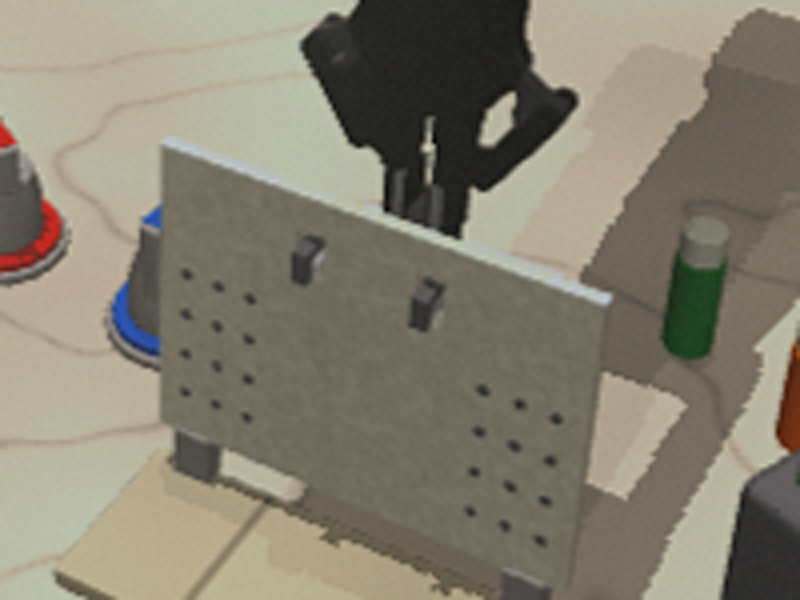

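View pics/side15.png

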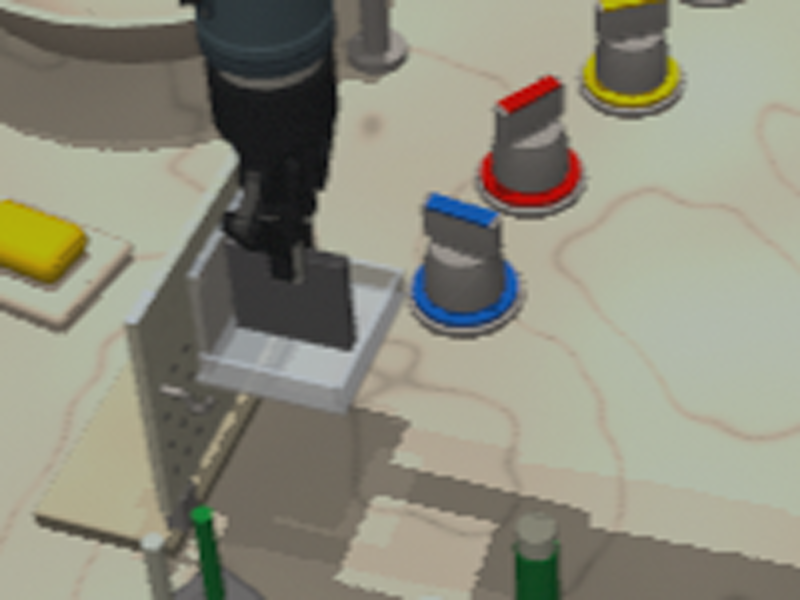

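```bash
python3 -m jog '[[[0.5,0,5],[0,0,0],0],[[0.5,0,10],[0,0,0],0],[[0,0,14],[0,0,0],0],[[0,0,17],[0,0,0],0],[[0,0,18],[0,0,0],0],[[0,0,18],[0,0,0],0]]'
python3 - <<'E'
from h import *
c,p,d=grab('scene'); cv2.imwrite('pics/scene16.png',cv2.resize(p[230:380,280:480,::-1],None,fx=4,fy=4,interpolation=cv2.INTER_CUBIC))
todo([.6273,.2538,.1356],np.radians(-80.35))
E
```

```text
time_s: 29.37
eef_pos: [0.6282, 0.254, 0.1354]
eef_rot: [0.001, 0.996, 0.084, 0.002]
wrist_force: [-7.1, -2.0, 7.8]
opening: 0.125
shift mm [-0.9  0.  -0.1] turn [ 0.002 -0.004 -0.   ] turn [-6.000e-03 -3.000e-03  3.141e+00] q6 1.61
```

View pics/scene16.png

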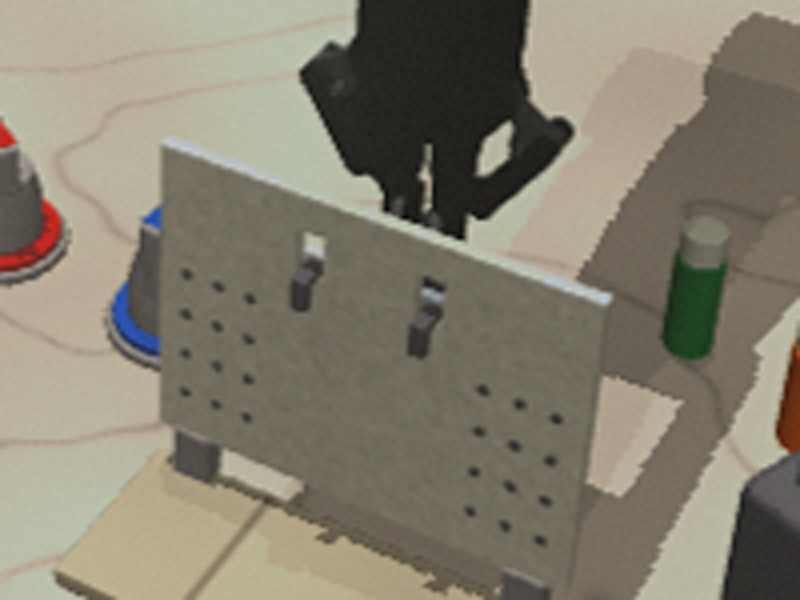

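```bash
python3 -m jog '[[[0,0,0],[0,0,0],0.4],[[0,0,0],[0,0,0],0.4],[[0,0,0],[0,0,0],0.4],[[0,0,-3],[0,0,0],0.4],[[-2,0,-20],[0,0,0],0.4],[[-5,0,-60],[0,0,0],0.5],[[-15,0,-100],[0,0,0],0.6],[[-45,0,-130],[0,0,0],0.8],[[-80,0,-150],[0,0,0],1],[[-120,0,-160],[0,0,0],1],[[-140,0,-160],[0,0,0],1],[[-140,0,-160],[0,0,0],1],[[-140,0,-160],[0,0,0],1]]'
python3 - <<'E'
from det import *
c,p,d=grab('wrist'); cv2.imwrite('pics/w17.png',p[:,:,::-1]); np.savez('wrist17.npz',p=p,d=d,**{k:np.array(v) for k,v in c.items()})
detect(c,p,d)
c,p,d=grab('side'); cv2.imwrite('pics/side17.png',cv2.resize(p[220:420,180:380,::-1],None,fx=3,fy=3,interpolation=cv2.INTER_CUBIC))
print(get_obs()['eef_pos'],get_obs()['q'])
E
```

```text
time_s: 30.5
eef_pos: [0.4893, 0.2309, 0.296]
eef_rot: [0.0, 0.996, 0.084, 0.003]
wrist_force: [-0.4, -0.3, -1.4]
opening: 1.002
red [538  86  56  67 943] flat z0.012 circ 620.6 -43.1 37.4 ell [620.5 -43.4] [73.7 74.8]
red [600  98  40  40 726] strip z0.086 c 622.6 -54.7 size 50.7 14.4 ang 66.6
blue [428  79  50  68 871] flat z0.012 circ 605.4 85.6 37.2 ell [605.3  85.6] [73.7 73.8]
blue [476  83  27  55 767] strip z0.086 c 607.0 79.6 size 50.3 14.3 ang 1.9
black [ 69  61  54  26 667] strip z0.130 c 574.0 465.8 size 50.3 13.7 ang 84.3
black [ 136   61   39   53 1293] strip z0.050 c 569.9 408.1 size 47.3 32.9 ang 174.0
green [ 55  59  68  27 841] strip z0.143 c 576.6 472.6 size 63.7 14.7 ang 89.5
[0.49026289 0.23072458 0.2949733 ] [ 0.22185842  0.04704044  1.59685175 -0.0018336   1.49311481  1.62505539]
```

View pics/w17.png

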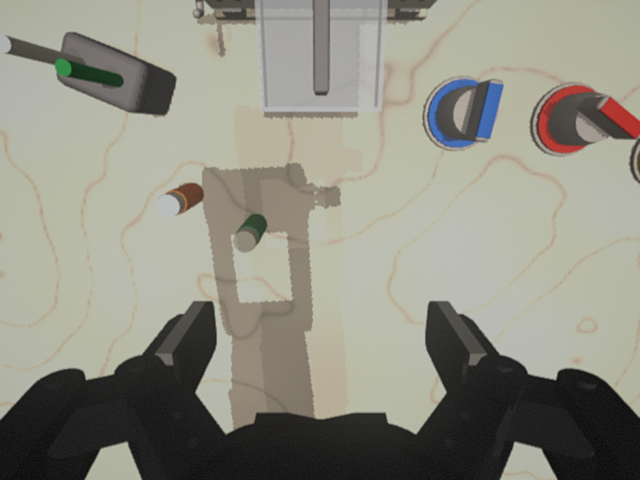

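View pics/side17.png

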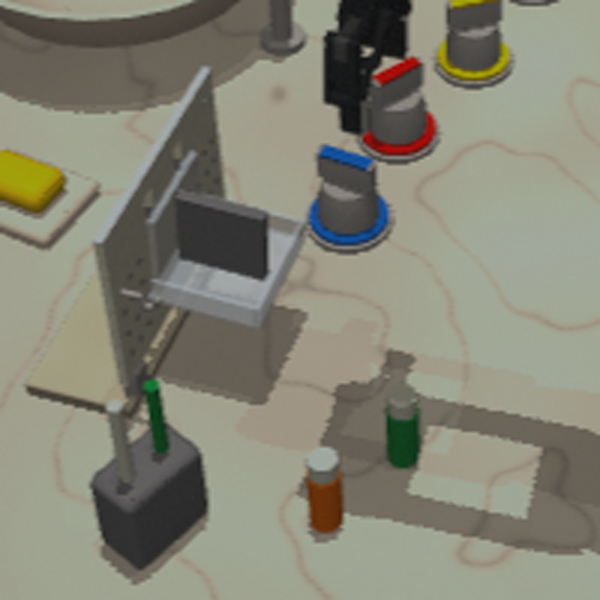

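```bash
python3 - <<'E'
from h import *
f=np.load('wrist17.npz'); c={k:f[k] for k in ['fx','fy','cx','cy','world_from_camera']}; p=f['p']; W=pts(c,f['d'])
cv2.imwrite('pics/w17z.png',np.hstack([cv2.resize(p[170:270,140:290,::-1],None,fx=4,fy=4,interpolation=cv2.INTER_CUBIC)]))
# top-of-cap points by height
for nm,(a,b,e,g) in {'green':(215,262,225,275),'orange':(180,225,148,210)}.items():
    w=W[a:b,e:g].reshape(-1,3); w=w[(w[:,2]>.0775)&(w[:,2]<.085)]; lo,hi=np.percentile(w,2,0),np.percentile(w,98,0); print(nm,len(w),w.mean(0).round(4),((lo+hi)/2).round(4),(hi-lo).round(4))
# caddy divider top: z about .167
w=W[0:110,255:390].reshape(-1,3); w=w[(w[:,2]>.163)&(w[:,2]<.171)]; m=w.mean(0); v=np.linalg.svd(w[:,:2]-m[:2],full_matrices=False)[2][0]; print('div',len(w),m.round(4),np.degrees(np.arctan2(v[1],v[0])),np.ptp((w[:,:2]-m[:2])@v), np.percentile(w[:,2],[5,50,95]))
todo([.4585,.3875,.14],np.radians(9.65))
E
```

```text
green 391 [0.4326 0.3048 0.0804] [0.4326 0.3047 0.0802] [0.0221 0.022  0.0035]
orange 429 [0.4588 0.388  0.0804] [0.4588 0.3881 0.0801] [0.022  0.0221 0.0037]
div 1172 [0.6238 0.2529 0.1645] -170.42647973587225 0.059214771160095665 [0.16313348 0.16436653 0.16606415]
shift mm [  -5.9 -160.1  154.7] turn [ 0.005 -0.002 -1.571] turn [-0.002 -0.005  1.57 ] q6 1.63
```

View pics/w17z.png

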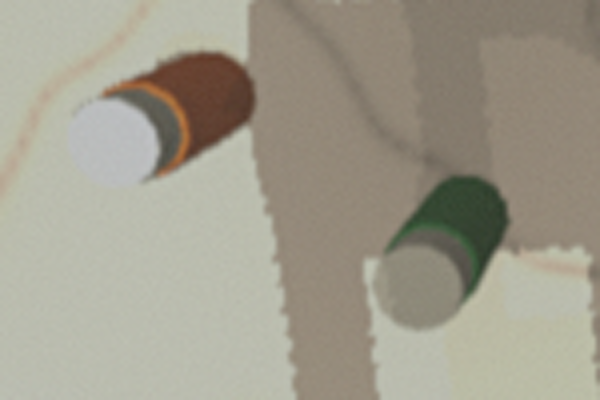

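```bash
python3 -m jog '[[[-6,-30,30],[0,0,-0.12],1],[[-6,-60,60],[0,0,-0.24],1],[[-6,-100,90],[0,0,-0.36],1],[[-6,-140,120],[0,0,-0.48],1],[[-6,-160,150],[0.005,0,-0.6],1],[[-6,-160,155],[0.005,0,-1.571],1],[[-6,-160,155],[0.005,0,-1.571],1],[[-6,-160,155],[0.005,0,-1.571],1],[[-6,-160,155],[0.005,0,-1.571],1],[[-6,-160,155],[0.005,0,-1.571],1],[[-6,-160,155],[0.005,0,-1.571],1],[[-6,-160,155],[0.005,0,-1.571],1],[[-6,-160,155],[0.005,0,-1.571],1],[[-6,-160,155],[0.005,0,-1.571],1]]'
python3 - <<'E'
from h import *
todo([.4588,.3880,.024],np.radians(9.65))
E
```

```text
time_s: 31.77
eef_pos: [0.4591, 0.3874, 0.1384]
eef_rot: [-0.0, 0.644, 0.765, 0.0]
wrist_force: [-0.2, -0.9, 0.2]
opening: 1.0
shift mm [  0.6  -0.2 114.4] turn [ 0.    -0.001  0.002] turn [ 2.000e-03  0.000e+00 -3.139e+00] q6 0.33
```

```bash
python3 -m jog '[[[0.5,0,40],[0,0,0],1],[[0.5,0,80],[0,0,0],1],[[0.5,0,114],[0,0,0],1],[[0.5,0,114],[0,0,0],1],[[0.5,0,114],[0,0,0],0.6],[[0.5,0,114],[0,0,0],0.3],[[0.5,0,114],[0,0,0],0],[[0.5,0,114],[0,0,0],0],[[0.5,0,114],[0,0,0],0],[[0.5,0,114],[0,0,0],0]]'
python3 - <<'E'
from h import *
c,p,d=grab('wrist'); cv2.imwrite('pics/w18.png',p[:,:,::-1])
todo([.6116,.2801,.21],np.radians(9.65))
E
```

```text
time_s: 32.6
eef_pos: [0.4605, 0.3889, 0.0267]
eef_rot: [0.0, 0.644, 0.765, 0.002]
wrist_force: [-0.5, 0.2, 6.0]
opening: 0.32
shift mm [-132.4  131.1 -183.1] turn [ 0.004 -0.002  0.002] turn [ 0.004  0.006 -3.139] q6 0.33
```

View pics/w18.png

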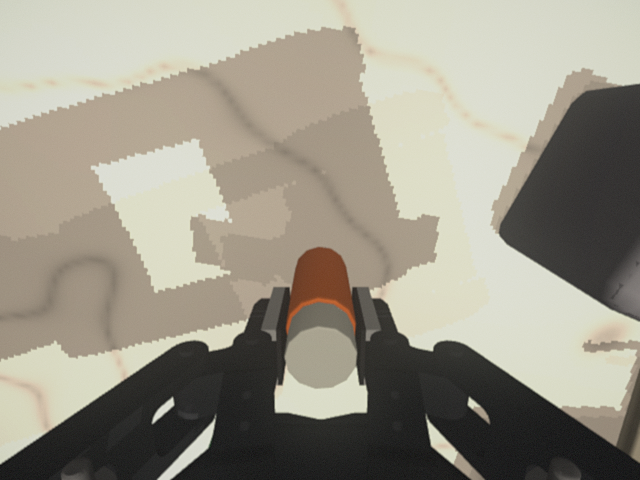

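```bash
python3 -m jog '[[[0,0,-40],[0,0,0],0],[[0,0,-80],[0,0,0],0],[[0,0,-120],[0,0,0],0],[[-25,25,-160],[0.002,0,0],0],[[-50,50,-183],[0.004,0,0],0],[[-75,75,-183],[0.004,0,0],0],[[-100,100,-183],[0.004,0,0],0],[[-125,123,-183],[0.004,0,0],0],[[-132,131,-183],[0.004,0,0],0],[[-132,131,-183],[0.004,0,0],0],[[-132,131,-183],[0.004,0,0],0]]'
python3 - <<'E'
from h import *
c,p,d=grab('wrist'); cv2.imwrite('pics/w19.png',p[:,:,::-1]); 
todo([.6116,.2801,.120],np.radians(9.65))
for n,(a,b,e,f) in {'scene':(200,350,280,480),'side':(170,320,180,380)}.items():
    c,p,d=grab(n); cv2.imwrite(f'pics/{n}19.png',cv2.resize(p[a:b,e:f,::-1],None,fx=4,fy=4,interpolation=cv2.INTER_CUBIC))
E
```

```text
time_s: 33.57
eef_pos: [0.6111, 0.2803, 0.2097]
eef_rot: [-0.001, 0.645, 0.764, 0.0]
wrist_force: [-0.7, 0.3, -0.9]
opening: 0.312
shift mm [-1.5  1.2 89.7] turn [-0.001 -0.003  0.002] turn [ 5.000e-03 -2.000e-03 -3.139e+00] q6 0.08
```

View pics/w19.png

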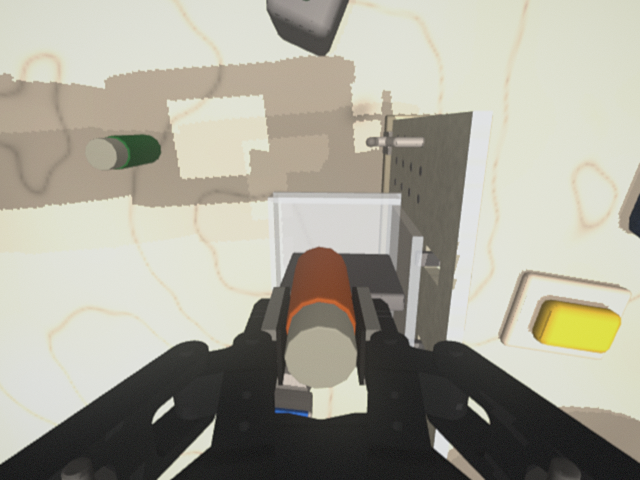

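View pics/side19.png

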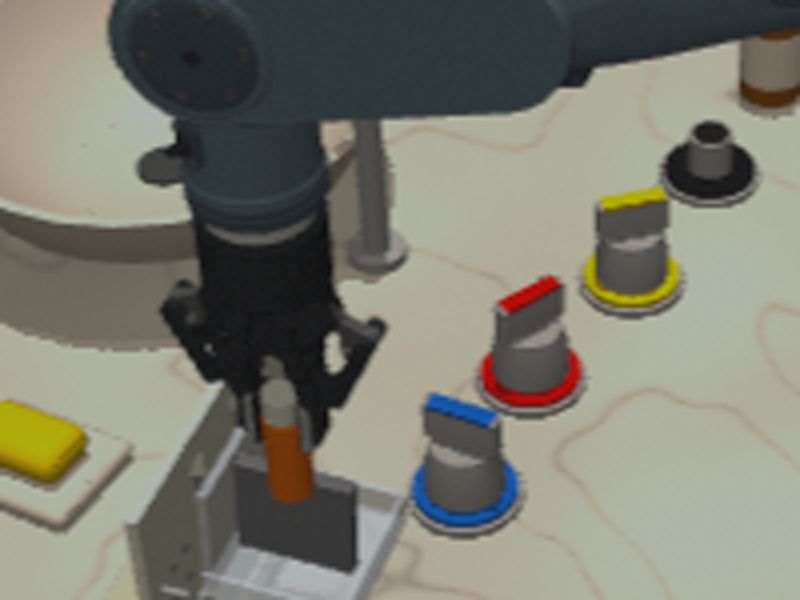

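```bash
python3 - <<'E'
from h import *
todo([.5956,.2774,.120],np.radians(9.65))
E
```

```text
shift mm [ -2.1 -14.9  89.9] turn [-0.001 -0.003  0.004] turn [ 4.000e-03 -1.000e-03 -3.138e+00] q6 0.08
```

```bash
python3 -m jog '[[[-2,-15,0],[0,-0.003,0.004],0],[[-2,-15,20],[0,-0.003,0.004],0],[[-2,-15,45],[0,-0.003,0.004],0],[[-2,-15,65],[0,-0.003,0.004],0],[[-2,-15,75],[0,-0.003,0.004],0],[[-2,-15,75],[0,-0.003,0.004],0]]'
python3 - <<'E'
from h import *
todo([.5956,.2774,.119],np.radians(9.65))
for n,(a,b,e,f) in {'scene':(200,350,280,480),'side':(170,320,180,380)}.items():
    c,p,d=grab(n); cv2.imwrite(f'pics/{n}20.png',cv2.resize(p[a:b,e:f,::-1],None,fx=4,fy=4,interpolation=cv2.INTER_CUBIC))
E
```

```text
time_s: 34.22
eef_pos: [0.5926, 0.278, 0.1319]
eef_rot: [-0.002, 0.644, 0.765, -0.003]
wrist_force: [-0.3, -1.0, -0.9]
opening: 0.312
shift mm [-1.1  2.9 12.9] turn [-0.006  0.001  0.002] turn [-1.00e-03 -1.00e-02 -3.14e+00] q6 0.09
```

View pics/side20.png

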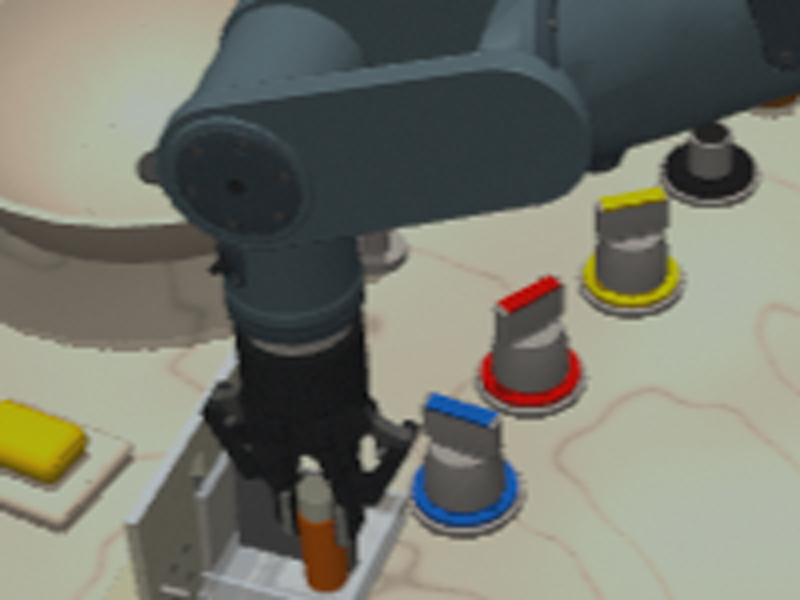

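View pics/scene20.png

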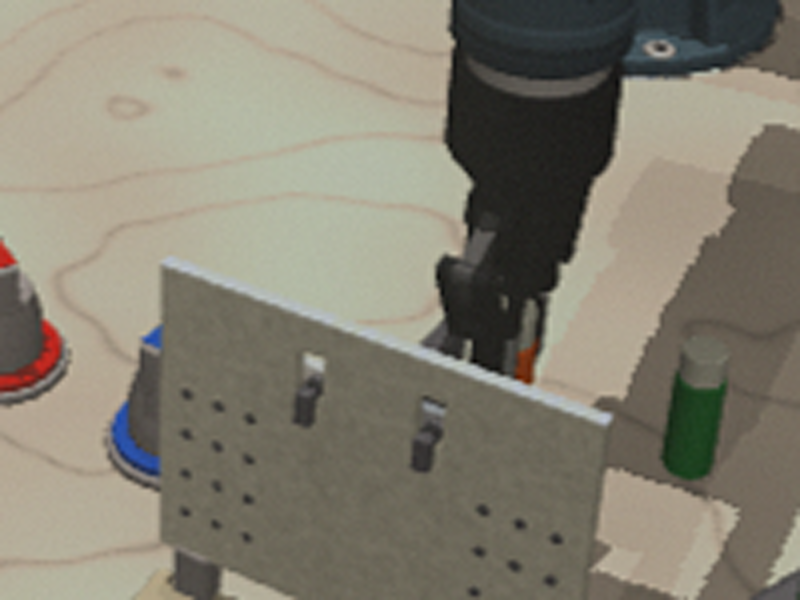

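```bash
python3 -m jog '[[[-1,1.5,5],[-0.005,0,0],0],[[-1,1.5,10],[-0.005,0,0],0],[[-1,1.5,13],[-0.005,0,0],0],[[-1,1.5,15],[-0.005,0,0],0],[[-1,1.5,15],[-0.005,0,0],0]]'
```

```text
time_s: 34.73
eef_pos: [0.5967, 0.2773, 0.12]
eef_rot: [0.001, 0.645, 0.764, 0.001]
wrist_force: [-0.2, 0.5, -0.1]
opening: 0.313
```

```bash
python3 -m jog '[[[0,0,1.5],[0,0,0],0],[[0,0,3],[0,0,0],0],[[0,0,3],[0,0,0],0],[[0,0,3],[0,0,0],0]]'
```

```text
time_s: 35.07
eef_pos: [0.5966, 0.2773, 0.1169]
eef_rot: [0.001, 0.645, 0.764, 0.001]
wrist_force: [0.3, -0.4, -0.4]
opening: 0.316
```

```bash
python3 -m jog '[[[0,0,1],[0,0,0],0],[[0,0,2],[0,0,0],0],[[0,0,2],[0,0,0],0],[[0,0,2],[0,0,0],0]]'
```

```text
time_s: 35.4
eef_pos: [0.5966, 0.2773, 0.1149]
eef_rot: [0.001, 0.645, 0.764, 0.001]
wrist_force: [0.7, -0.3, -0.3]
opening: 0.312
```

```bash
python3 - <<'E'
from h import *
for n,(a,b,e,f) in {'side':(220,370,180,380),'wrist':(0,480,0,640)}.items():
    c,p,d=grab(n); k=4 if n=='side' else 1; cv2.imwrite(f'pics/{n}21.png',cv2.resize(p[a:b,e:f,::-1],None,fx=k,fy=k,interpolation=cv2.INTER_CUBIC))
E
```

```text
(no output)
```

View pics/side21.png

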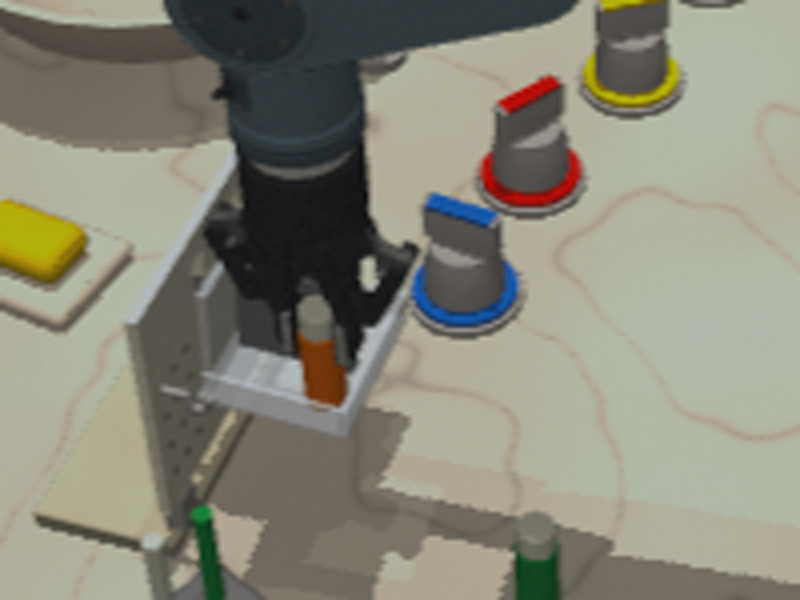

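View pics/wrist21.png

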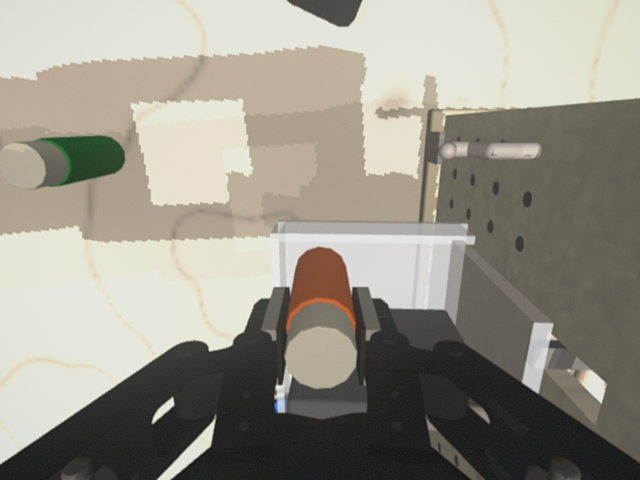

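```bash
python3 - <<'E'
from h import *
c,p,d=grab('wrist'); W=pts(c,d)
for nm,u,v in [('plate top',540,330),('plate top',541,350),('back rim?',370,239),('left rim',350,230),('floor',400,285),('floor',430,270),('div top',430,330),('cap',320,360),('floor2',385,265)]: print(nm,u,v,W[v,u].round(4))
E
```

```text
plate top 540 330 [0.6616 0.3027 0.1735]
plate top 541 350 [0.6647 0.2955 0.173 ]
back rim? 370 239 [0.6152 0.3052 0.1111]
left rim 350 230 [0.6063 0.3056 0.1025]
floor 400 285 [0.6414 0.2756 0.0896]
floor 430 270 [0.6554 0.2872 0.0898]
div top 430 330 [0.6545 0.2639 0.1133]
cap 320 360 [0.5962 0.2766 0.1681]
floor2 385 265 [0.6306 0.2858 0.0894]
```

```bash
python3 -m jog '[[[0,0,0],[0,0,0],0.5],[[0,0,0],[0,0,0],0.5],[[0,0,0],[0,0,0],0.5],[[0,0,-20],[0,0,0],0.5],[[0,0,-60],[0,0,0],0.5],[[0,0,-100],[0,0,0],0.5],[[0,0,-130],[0,0,0],0.7],[[20,-40,-150],[0,0,0],1],[[20,-60,-160],[0,0,0],1],[[20,-60,-160],[0,0,0],1],[[20,-60,-160],[0,0,0],1]]'
python3 - <<'E'
from h import *
for n,(a,b,e,f) in {'side':(220,370,180,380),'wrist':(0,480,0,640),'scene':(200,350,280,480)}.items():
    c,p,d=grab(n); k=1 if n=='wrist' else 4; cv2.imwrite(f'pics/{n}22.png',cv2.resize(p[a:b,e:f,::-1],None,fx=k,fy=k,interpolation=cv2.INTER_CUBIC))
    if n=='wrist': np.savez('wrist22.npz',p=p,d=d,**{k:np.array(v) for k,v in c.items()})
E
```

```text
time_s: 36.47
eef_pos: [0.5334, 0.2874, 0.2765]
eef_rot: [0.002, 0.644, 0.765, 0.003]
wrist_force: [-0.7, 0.0, -0.8]
opening: 0.999
```

View pics/wrist22.png

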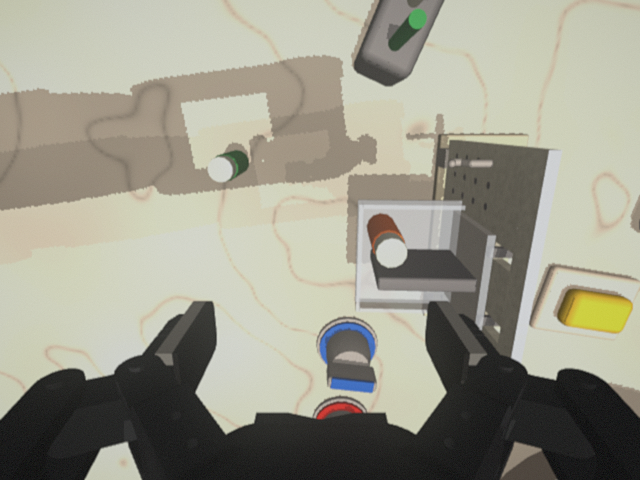

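View pics/side22.png

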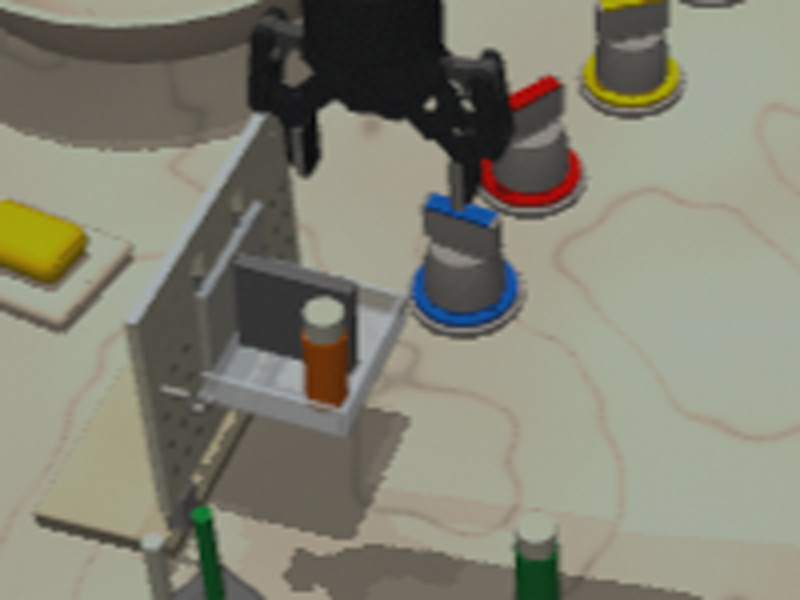

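```bash
cat > cad.py <<'E'
from h import *
def cadcheck(c,p,d):
    W=pts(c,d); S=np.array([.6766,.2622,.165]); a=np.radians(9.65); X=np.array([np.cos(a),np.sin(a),0]); Y=np.array([-np.sin(a),np.cos(a),0])
    w=W.reshape(-1,3); w=w[~np.isnan(w).any(1)]; l=np.stack([(w-S)@X,(w-S)@Y,w[:,2]],1)
    s=l[(abs(l[:,1])<.07)&(l[:,0]>-.12)&(l[:,0]<.004)]
    dv=s[(abs(s[:,1])<.012)&(s[:,2]>.155)&(s[:,2]<.172)&(s[:,0]<-.012)]
    if len(dv)>50: print('div x',np.percentile(dv[:,0],[1,99]).round(4),'y',np.percentile(dv[:,1],[3,97]).round(4),'z slope',np.polyfit(dv[:,0],dv[:,2],1).round(4),'z at',dv[:,2].mean().round(4))
    pl=s[(s[:,2]>.1705)&(s[:,2]<.178)&(abs(s[:,1])>.008)]
    if len(pl)>20: print('plate n',len(pl),'x',np.percentile(pl[:,0],[2,50,98]).round(4),'y',np.percentile(pl[:,1],[1,99]).round(4),'z',pl[:,2].mean().round(4))
    bt=s[(abs(s[:,1])>.012)&(s[:,2]>.160)&(s[:,0]<-.03)]
    for sg in (1,-1):
        b=bt[bt[:,1]*sg>0]
        if len(b)>30: print('cap side',sg,len(b),b.mean(0).round(4))
E
python3 - <<'E'
from cad import *
f=np.load('wrist22.npz'); c={k:f[k] for k in ['fx','fy','cx','cy','world_from_camera']}
cadcheck(c,f['p'],f['d']); 
W=pts(c,f['d']); w=W[145:190,200:255].reshape(-1,3); w=w[(w[:,2]>.0775)&(w[:,2]<.085)]; print('green',((np.percentile(w,2,0)+np.percentile(w,98,0))/2).round(4))
todo([.4326,.3048,.14],np.radians(9.65))
E
```

```text
div x [-0.0893 -0.0126] y [-0.0053  0.0058] z slope [0.0415 0.1653] z at 0.1632
plate n 1171 x [-0.0105 -0.005   0.0027] y [-0.041   0.0681] z 0.1732
cap side 1 25475 [-0.0888  0.0561  0.3536]
green [0.4325 0.3051 0.0805]
shift mm [ 35.1 -97.2 133.6] turn [0.003 0.001 0.   ] turn [-1.000e-03  4.000e-03 -3.141e+00] q6 0.13
```

```bash
python3 -m jog '[[[15,-40,10],[0.003,0,0],1],[[30,-80,50],[0.003,0,0],1],[[35,-97,90],[0.003,0,0],1],[[35,-97,130],[0.003,0,0],1],[[35,-97,134],[0.003,0,0],1],[[35,-97,134],[0.003,0,0],1],[[35,-97,134],[0.003,0,0],1]]'
python3 - <<'E'
from h import *
todo([.4326,.3050,.024],np.radians(9.65))
E
```

```text
time_s: 37.2
eef_pos: [0.4324, 0.3041, 0.1381]
eef_rot: [-0.001, 0.645, 0.764, -0.002]
wrist_force: [0.4, -0.1, 0.9]
opening: 0.996
shift mm [  1.    0.8 114.1] turn [-0.004  0.002 -0.   ] turn [2.000e-03 6.000e-03 3.142e+00] q6 0.22
```

```bash
python3 -m jog '[[[1,0,40],[-0.003,0,0],1],[[1,0,80],[-0.003,0,0],1],[[1,0,114],[-0.003,0,0],1],[[1,0,114],[-0.003,0,0],1],[[1,0,114],[-0.003,0,0],0.6],[[1,0,114],[-0.003,0,0],0.3],[[1,0,114],[-0.003,0,0],0],[[1,0,114],[-0.003,0,0],0],[[1,0,114],[-0.003,0,0],0],[[1,0,114],[-0.003,0,0],0]]'
python3 - <<'E'
from h import *
todo([.6050,.2208,.22],np.radians(9.65))
E
```

```text
time_s: 38.03
eef_pos: [0.4336, 0.3056, 0.0265]
eef_rot: [0.001, 0.645, 0.764, 0.001]
wrist_force: [-0.6, -0.5, 7.9]
opening: 0.318
shift mm [-112.5  155.4 -192.9] turn [0.003 0.001 0.   ] turn [-1.000e-03  5.000e-03 -3.142e+00] q6 0.22
```

```bash
python3 -m jog '[[[0,0,-40],[0.003,0,0],0],[[0,0,-80],[0.003,0,0],0],[[0,0,-120],[0.003,0,0],0],[[0,0,-160],[0.003,0,0],0],[[-25,35,-193],[0.003,0,0],0],[[-50,70,-193],[0.003,0,0],0],[[-75,105,-193],[0.003,0,0],0],[[-100,138,-193],[0.003,0,0],0],[[-112,154,-193],[0.003,0,0],0],[[-112,154,-193],[0.003,0,0],0],[[-112,154,-193],[0.003,0,0],0]]'
python3 - <<'E'
from h import *
todo([.6040,.2209,.118],np.radians(9.65))
for n,(a,b,e,f) in {'side':(170,320,180,380),'wrist':(0,480,0,640)}.items():
    c,p,d=grab(n); k=1 if n=='wrist' else 4; cv2.imwrite(f'pics/{n}23.png',cv2.resize(p[a:b,e:f,::-1],None,fx=k,fy=k,interpolation=cv2.INTER_CUBIC))
E
```

```text
time_s: 38.95
eef_pos: [0.6048, 0.2197, 0.2202]
eef_rot: [0.0, 0.646, 0.763, -0.0]
wrist_force: [-0.3, 0.4, -0.5]
opening: 0.319
shift mm [  1.4  -0.6 102.2] turn [ 0.     0.001 -0.003] turn [ 1.000e-03 -0.000e+00  3.139e+00] q6 -0.0
```

View pics/wrist23.png

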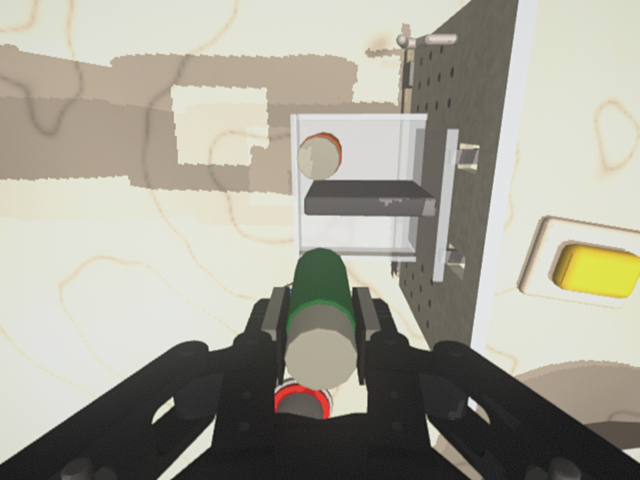

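View pics/side23.png

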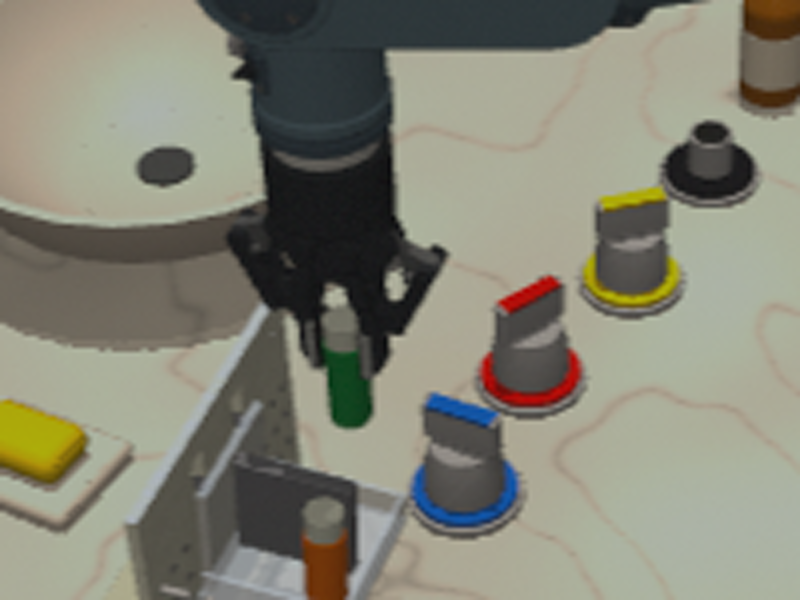

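```bash
python3 -m jog '[[[1,-1,20],[0,0,0],0],[[1,-1,45],[0,0,0],0],[[1,-1,70],[0,0,0],0],[[1,-1,80],[0,0,0],0],[[1,-1,80],[0,0,0],0]]'
python3 - <<'E'
from h import *
todo([.6040,.2209,.116],np.radians(9.65))
for n,(a,b,e,f) in {'side':(170,370,180,380),'wrist':(0,480,0,640)}.items():
    c,p,d=grab(n); k=1 if n=='wrist' else 3; cv2.imwrite(f'pics/{n}24.png',cv2.resize(p[a:b,e:f,::-1],None,fx=k,fy=k,interpolation=cv2.INTER_CUBIC))
E
```

```text
time_s: 39.47
eef_pos: [0.5986, 0.2227, 0.1374]
eef_rot: [-0.002, 0.645, 0.765, -0.002]
wrist_force: [-0.7, -0.4, -0.8]
opening: 0.313
shift mm [-2.7  5.2 21.4] turn [-0.006  0.     0.002] turn [-0.   -0.01 -3.14] q6 0.0
```

View pics/wrist24.png

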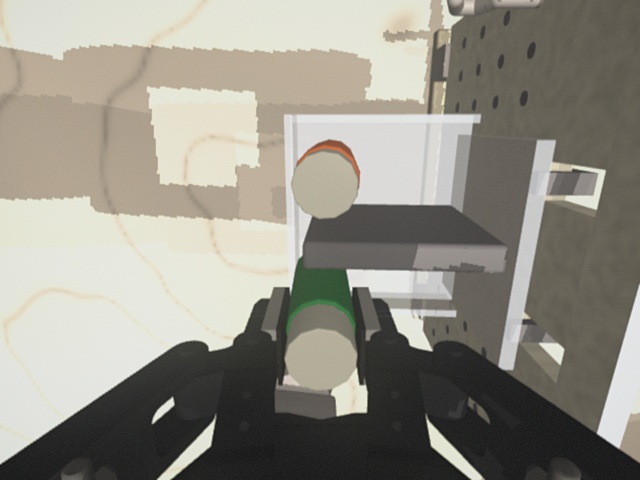

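View pics/side24.png

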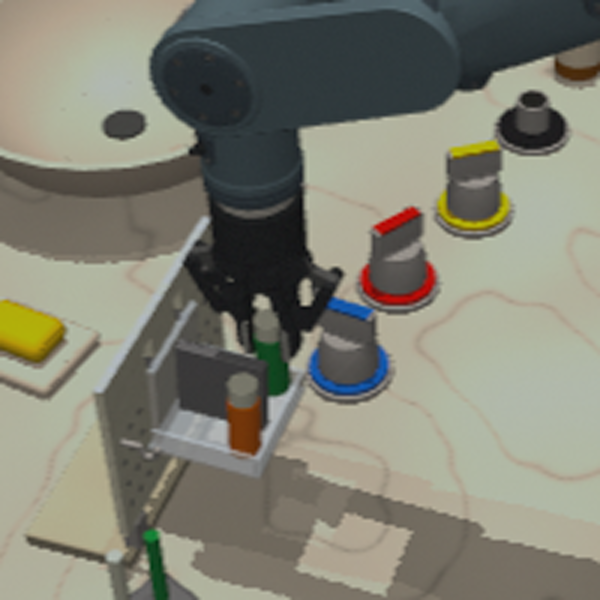

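```bash
python3 -m jog '[[[-2,4,0],[-0.004,0,0],0],[[-2,4,6],[-0.004,0,0],0],[[-2,4,12],[-0.004,0,0],0],[[-2,4,18],[-0.004,0,0],0],[[-2,4,21],[-0.004,0,0],0],[[-2,4,22],[-0.004,0,0],0],[[-2,4,22],[-0.004,0,0],0]]'
```

```text
time_s: 40.15
eef_pos: [0.6054, 0.2214, 0.1185]
eef_rot: [0.001, 0.645, 0.764, 0.001]
wrist_force: [-0.3, 0.0, -0.9]
opening: 0.311
```

```bash
python3 -m jog '[[[0,0,2],[0,0,0],0],[[0,0,3.5],[0,0,0],0],[[0,0,3.5],[0,0,0],0],[[0,0,3.5],[0,0,0],0]]'
```

```text
time_s: 40.48
eef_pos: [0.6054, 0.2214, 0.115]
eef_rot: [0.001, 0.645, 0.764, 0.001]
wrist_force: [0.3, -0.3, -0.4]
opening: 0.311
```

```bash
python3 -m jog '[[[0,0,0.5],[0,0,0],0.5],[[0,0,0.5],[0,0,0],0.5],[[0,0,0.5],[0,0,0],0.5],[[0,0,-20],[0,0,0],0.5],[[0,0,-60],[0,0,0],0.5],[[0,0,-100],[0,0,0],0.5],[[0,0,-130],[0,0,0],0.7],[[0,-40,-170],[0,0,0],1],[[0,-80,-200],[0,0,0],1],[[0,-120,-220],[0,0,0],1],[[0,-120,-220],[0,0,0],1],[[0,-120,-220],[0,0,0],1]]'
python3 - <<'E'
from det import *
from cad import *
for n,(a,b,e,f) in {'side':(170,370,180,380),'wrist':(0,480,0,640),'scene':(180,380,180,480)}.items():
    c,p,d=grab(n); k=1 if n=='wrist' else 2.6 if n=='scene' else 3; cv2.imwrite(f'pics/{n}25.png',cv2.resize(p[a:b,e:f,::-1],None,fx=k,fy=k,interpolation=cv2.INTER_CUBIC))
    if n=='wrist': cadcheck(c,p,d); detect(c,p,d)
print(get_obs()['eef_pos'])
E
```

```text
time_s: 41.48
eef_pos: [0.4848, 0.2014, 0.3396]
eef_rot: [0.003, 0.644, 0.765, 0.004]
wrist_force: [0.6, 0.6, 0.5]
opening: 1.004
div x [-0.0896 -0.013 ] y [-0.0061  0.0054] z slope [0.056  0.1667] z at 0.1638
plate n 1285 x [-0.0108 -0.0043  0.0016] y [-0.067  0.068] z 0.1733
cap side 1 660 [-0.0819  0.0283  0.1666]
cap side -1 583 [-0.0828 -0.0282  0.1665]
red [354 332  47  36 426] flat z0.012 circ 619.9 -42.7 37.1 ell [620.  -43.1] [72.7 73.7]
red [373 372  27  29 290] strip z0.086 c 624.8 -54.4 size 49.7 14.1 ang 66.7
yellow [ 583  218   57   41 1839] flat z0.039 circ 913.1 193.3 48.3 ell [911.3 194.6] [62.7 96.7]
yellow [328 401  42  18 277] flat z0.012 circ 598.3 -167.2 34.6 ell [ 599.6 -170. ] [59.9 68.7]
blue [361 253  51  43 509] flat z0.012 circ 605.1 85.5 37.2 ell [605.1  85.3] [73.3 74.2]
blue [378 293  39  14 380] strip z0.086 c 609.4 79.6 size 49.8 14.2 ang 2.2
black [  0 208  44 105 468] flat z0.007 circ 79.4 19.5 79.2 ell [48.2 11. ] [135.4 178.4]
black [  0 261  29  52 699] flat z0.030 circ 57.5 -23.3 43.2 ell [79.9 -4.4] [ 51.7 131.2]
[0.48679344 0.20110419 0.33469129]
```

View pics/wrist25.png

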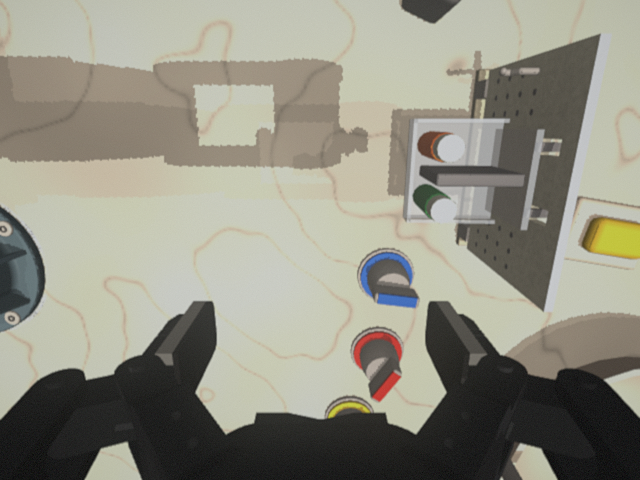

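View pics/side25.png

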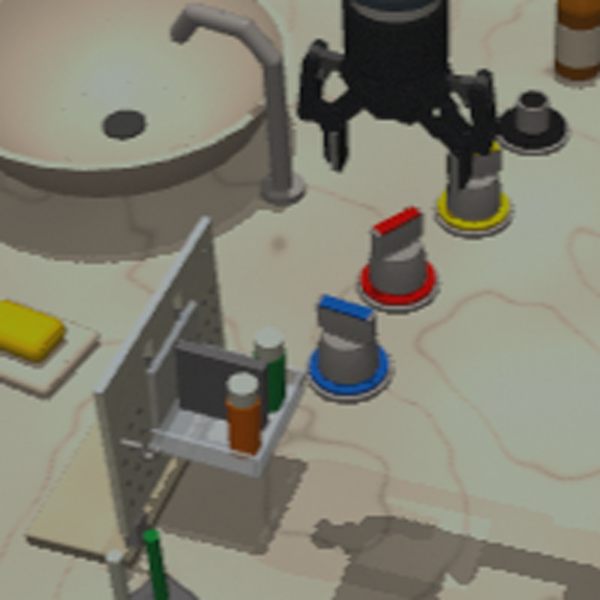

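View pics/scene25.png

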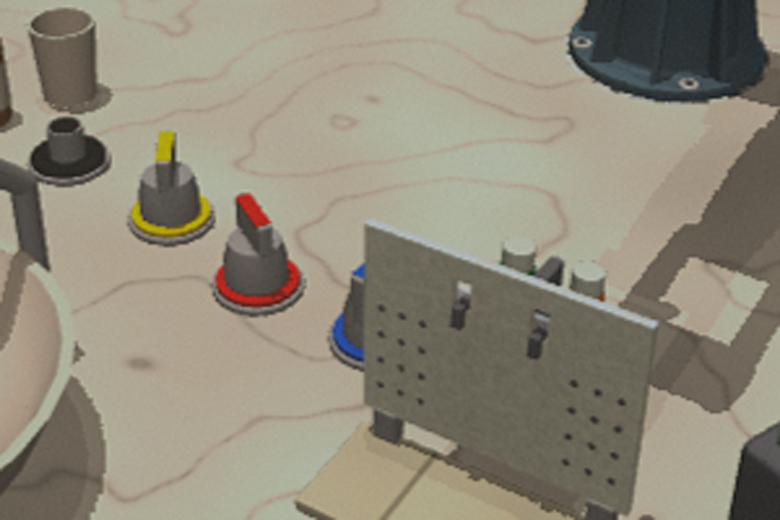

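```bash
python3 -m jog '[[[0,-10,-20],[0,0,0],1],[[0,-10,-20],[0,0,0],1],[[0,-10,-20],[0,0,0],1],[[0,-10,-20],[0,0,0],1],[[0,-10,-20],[0,0,0],1],[[0,-10,-20],[0,0,0],1]]'
python3 - <<'E'
from det import *
from cad import *
c,p,d=grab('wrist'); cadcheck(c,p,d)
c,p,d=grab('scene'); W=pts(c,d); hsv=cv2.cvtColor(p,cv2.COLOR_RGB2HSV)
cv2.imwrite('pics/scene26.png',p[:,:,::-1])
for nm,lo,hi in [('red',(0,150,60),(6,255,255)),('yellow',(22,120,60),(34,255,255)),('blue',(100,110,50),(125,255,255))]:
    w=W[cv2.inRange(hsv,lo,hi)>0]; w=w[(w[:,2]>.06)&(w[:,0]<.7)]; print(nm,len(w),w.mean(0).round(4) if len(w) else '')
E
```

```text
time_s: 42.13
eef_pos: [0.4769, 0.1993, 0.3533]
eef_rot: [0.001, 0.645, 0.764, 0.001]
wrist_force: [0.3, 0.2, -0.5]
opening: 1.002
div x [-0.0898 -0.013 ] y [-0.006   0.0054] z slope [0.0535 0.1666] z at 0.1638
plate n 1177 x [-0.0107 -0.0045  0.0014] y [-0.0673  0.0683] z 0.1733
cap side 1 608 [-0.0819  0.0283  0.1666]
cap side -1 535 [-0.0828 -0.0282  0.1665]
red 79 [ 0.6231 -0.0441  0.0839]
yellow 65 [ 0.6046 -0.1769  0.0847]
blue 12 [0.6268 0.0839 0.0843]
```

View pics/scene26.png

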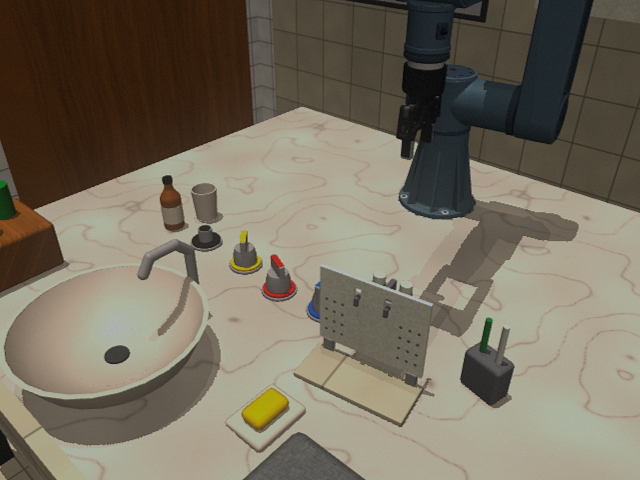

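The scene view shows three handles on their taps at (245,250), (280,278) and (315,300). The caddy is on the board with both claws through at (357,298) and (387,310), and the soap, cup and brush holder have not moved. I'm handing the job in.

```bash
python3 -c "
from bench import *
print(hand_in())"
```

```text
the job is handed in; nothing more can be done
None
```

The washstand is back together and the job was handed in at about 42 s of robot time; no verdict was reported.

**Handles:** Yellow, red and blue each went onto the matching tap, were turned until the key dropped in, and were pressed home. From lug contact to seated, the drop read about 14 mm each time. Afterwards the strip tops read 86 mm above the counter from the wrist camera, which is what a fully home handle should show. The scene camera read 84 to 85 mm. There was no black handle in any view, so the black tap stays bare.

**Caddy:** It hangs with both claws through the slots, sideways error under 1 mm. It leans forward about 0.05 rad (limit 0.1), taken up by the play in the claws. By depth its origin is roughly 81 mm below the slots point. That is inside the 73 to 83 mm band, but the margin is only about 2 mm, similar to the measuring error.

**Bottles:** Orange stands in the left half and green in the right. Both cap tops read level at 166.5 mm, about 28 mm either side of the divider. The soap, cup and toothbrush holder were not touched.

**What disagreed or went wrong:**
- My first grasp of the yellow handle closed above the bar, on nothing. The closed fingertips measured 10 to 20 mm behind the reported TCP, not the stated 14 mm ahead of it. I used the measured value from then on.
- The caddy's angle read -6° in the first view and -3° in a closer one. I used the closer one.
- The caddy floor was about 2 mm lower than I had worked out, which fits its forward lean.

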